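# Load the V-groove drilling sled and dock it at the drilling fence

## Robot

A 6-joint arm with a two-finger parallel gripper is mounted at the origin on the work surface; the furniture and walls round the work are solid. World frame = base frame: x ahead of the robot, y to its left, z up, the work surface at z = 0. Lengths are in m, angles in rad, forces in N, time in s.
With the tool pointing down it reaches from about 0.275 to 0.875 m from the base axis. Payload 12.5 kg.
Tool frame: the origin (TCP) lies between the finger pads; the fingertips stand ctrl.tip_extent ahead of it and the grasp point (between the pads) lies 8 mm behind it (ctrl.tip_extent is the distance from the TCP to the fingertips, in m); z points along the fingers, y is the direction in which the jaws open and shut (so a half turn about z gives the same grasp; the last joint's range is limited). The gripper opens to 85 mm and grips with 20 to 120 N. Pads are 22 mm wide; open, the fingers measure 114 mm over their backs; the gripper's body (76 mm by 85 mm) begins 54 mm behind the grasp point. The pads swing forward as they close: fully open they stand 13 mm farther back than shut.
Start: joints at [-1.244, 0.351, 1.652, -0, 1.139, -0.085], TCP at [0.22, -0.504, 0.242] pointing down, gripper open.
Joint ranges: [-2.75, 2.75], [-0.79, 2.1], [0.01, 2.65], [-1.57, 4.71], [0.07, 3.14], [-2.87, 2.87]. Speed limits (rad/s): [2.22, 2.22, 2.79, 3.14, 3.14, 3.14].

## Interface

Orientations are given as a unit quaternion [w, x, y, z].
In Python, from plant import ctrl, imaging gives the robot as it stands.
- The arm moves only by the tool play_rows, never from a script. Its argument "rows" is a list of rows, each a list of 7 numbers: the shift along the tool's x, y, z as a fraction of full scale, then the turn, a rotation vector about the tool's x, y, z as a fraction of full scale, then the gripper command: -1 is shut, 1 is fully open, values between are in proportion. In form: [[x, y, z, ax, ay, az, hand], ...]. A call has 1 to 20 rows; each row is the pose to reach, as a shift and turn from the pose commanded when the call began, along the tool's axes at that moment; what a row does not reach only later rows make up. Full scale, the value 1, is 0.2 m for a shift and 90 degrees for a turn. A row lasts 1/10 s, in which the tool goes at most 50 mm and 8.59 degrees, less where a joint would pass 70% of its speed; a pose out of reach is approached as far as the arm can. A call with a number of a shift or a turn outside -1 to 1 is refused whole. A call with a gripper value outside its range is refused whole. The fingers move at their own pace and stop on an object; "squeeze" is the grip in N (left out, the last holds). Time passes only in rows, so rows that repeat a pose let the fingers close. It gives the time, the measured TCP pose, the force and the opening at its end, in the units of the state.
- ctrl.state(): the state, without advancing time (a new reading comes with each control period).
- imaging.read_camera(name): name is "scene" or "top" or "wrist"; returns a dict with "frame" (384x512x3 uint8, red, green, blue), "depth" (384x512 float32, m along the optical axis (not along the pixel's ray), 0 where there is no reading), "fx", "fy", "cx", "cy" (pixels), "view" (4x4, takes a point from world to camera coordinates); the wrist camera has in their place "mount" (4x4, takes a point from camera to tool coordinates, whose origin is the TCP and whose axes are the flange's). Camera axes: x right, y down, z forward; pixel columns grow to the right and rows downward; lengths in m; the calibration is good to about 2 mm. A picture is of the moment at which its call begins: read the wrist's pose just before it.
- ctrl.close_job(): hands the job in, once; it reports no verdict.
The state is a dict: "t": time; "joints": joint angles; "joint_velocities": joint speeds; "joint_efforts": joint torques, N m; "position": TCP position; "orientation": TCP orientation; "force": force on the tool from outside, world axes, zero at the start; "moment": the same for the moment, N m; "grip_width": finger opening in m.
Only numpy, scipy, OpenCV 4.12 (cv2) and the standard library are available. Lean on these libraries where they do the work, as an engineer would, in place of code of your own. Each camera call takes 0.05 s, during which the arm holds its last target. There are 200 camera calls.

## Task

Set up the dowels for cross-drilling. Move the bench dog out of the way and stand it on the bench somewhere aside; swing the sled's cam lever over to release the jaw, lower every dowel into a V-groove of its own and let it settle there before you let go (don't drop it in), and swing the lever fully back so the jaw locks all the dowels against the sled's end fence. Only then slide the loaded sled across the bench, without lifting it, until it sits square in the corner, touching both the fence and the side stop, and leave the other tools alone.

Things in the scene. Friction and masses are not known exactly. Their poses are not given: they have to be found in the camera images.
- sled: loose wooden sled, 0.8 kg empty, 186 mm (its x) by 208 mm (its y), slides on the bench; origin at the centre of its underside. Base 18 mm thick: push it low on its near face (x = -93 mm) or sides (y = +-104 mm). End fence on the far side: inner face at x = 79 mm, up to z = 52 mm. Seated and locked, a dowel's middle is at x = 24, z = 43 mm. Starts up to 0.18 rad from square.
- v_strips (a point): point on the sled at [24, 0, 18] mm: middle of the 52 mm wide gap between two V strips (x -26 to -2 and 50 to 74 mm in the sled's frame, tops at z = 36 mm) that carry four 90-degree grooves 20 mm wide, 10 mm deep, 50 mm apart. In the gap (floor z = 18 mm) the fingers have room on both sides of a dowel. Axes as the sled's.
- jaw_face (a point): middle of the cork face of the jaw bar (186 mm wide, up to 46 mm above the bench) on the sled's near side, which the cam drives 14 mm along the sled's x: face at x = -45 mm released, -31 mm locked. On its way it pushes the dowels along their grooves against the end fence.
- cam (a joint): angle of the cam lever on the sled, rad, growing anticlockwise from above: 0 = released, lever pointing to the sled's left (100 degrees from its x axis); 2.8 = fully locked, pointing to its right (260 degrees); between, it sweeps through the near side (-x at 1.4). Stays where left; 1 to 4 N at the knob turn it. Released below 0.3, locked above 2.55. Starts locked.
- lever_knob (a point): middle of the upright black round knob on the end of the cam lever: 14 mm in diameter, 26 mm tall, its foot 48 mm and its top 74 mm above the bench; it spins freely on its stud, as on a crank. It moves on a circle of 45 mm radius about cam_pivot.
- cam_pivot (a point): axis of the cam (vertical), at the height of the knob's middle; at [-68, 0] mm in the sled's frame.
- groove_1 (a point): groove 1, counted from the sled's left (+y) side: where the middle of a dowel's axis lies when it has settled in this groove half-way between end fence and released jaw (7 mm of play either way along the groove). x axis along the groove, toward the end fence. At [17, 75, 43] mm in the sled's frame.
- groove_2 (a point): groove 2, counted from the sled's left (+y) side: where the middle of a dowel's axis lies when it has settled in this groove half-way between end fence and released jaw (7 mm of play either way along the groove). x axis along the groove, toward the end fence. At [17, 25, 43] mm in the sled's frame.
- groove_3 (a point): groove 3, counted from the sled's left (+y) side: where the middle of a dowel's axis lies when it has settled in this groove half-way between end fence and released jaw (7 mm of play either way along the groove). x axis along the groove, toward the end fence. At [17, -25, 43] mm in the sled's frame.
- groove_4 (a point): groove 4, counted from the sled's left (+y) side: where the middle of a dowel's axis lies when it has settled in this groove half-way between end fence and released jaw (7 mm of play either way along the groove). x axis along the groove, toward the end fence. At [17, -75, 43] mm in the sled's frame.
- dowel_1_mid (a point): beech dowel, a plain round rod 24 mm in diameter, 110 mm long, lying on the bench; it can roll. This point is the middle of its axis (12 mm above the bench when lying on it); the rod runs along this point's x axis. Two to four of the four dowels are present; an absent one is None throughout.
- dowel_2_mid (a point): beech dowel, a plain round rod 24 mm in diameter, 110 mm long, lying on the bench; it can roll. This point is the middle of its axis (12 mm above the bench when lying on it); the rod runs along this point's x axis. Two to four of the four dowels are present; an absent one is None throughout.
- dowel_3_mid (a point): beech dowel, a plain round rod 24 mm in diameter, 110 mm long, lying on the bench; it can roll. This point is the middle of its axis (12 mm above the bench when lying on it); the rod runs along this point's x axis. Two to four of the four dowels are present; an absent one is None throughout.
- dowel_4_mid (a point): beech dowel, a plain round rod 24 mm in diameter, 110 mm long, lying on the bench; it can roll. This point is the middle of its axis (12 mm above the bench when lying on it); the rod runs along this point's x axis. Two to four of the four dowels are present; an absent one is None throughout.
- fence: corner of two wooden rails fixed to the bench, 32 mm high: the fence (at the far side; face = the x = 0 plane, from y = 0 to -280 mm) and the side stop (on the left; face = the y = 0 plane, from x = 0 to -115 mm). Origin at the inner corner at bench height. The docked sled has the same heading, its origin at [-93, -104] mm in this frame.
- bench_dog_mid (a point): turned wooden bench dog standing upright on its wider end in front of the fence, in the sled's way: 65 mm tall, 29 mm across its 20 mm high foot and 19 mm across its stem above; this point is on its axis, half-way up (32 mm).
- tape_measure: yellow tape measure, 33x81x66 mm, a bystander on the left; origin at the centre of its underside.
- glue_bottle: white squeeze bottle with an orange cap, 199 mm tall, 65 mm across, a bystander at the back left; origin at the centre of its underside.

How it is judged:
On the way, in this order (a step that is already met when the one before it is completed fails the run):
1. the cam lever is swung over and the jaw released (value of joint cam below 0.3 rad), for 0.1 s.
2. with the jaw released, every dowel lies let go and settled in a groove of its own (value of joint cam below 0.6 rad and z of dowel_1_mid in the frame of sled between 0.04 and 0.046 m and x of dowel_1_mid in the frame of sled between 0.004 and 0.03 m and y of dowel_1_mid in the frame of sled between -0.1 and 0.1 m and angle between the x axis of each of dowel_1_mid, dowel_2_mid, dowel_3_mid, dowel_4_mid and the x axis of sled, either way round below 0.06 rad and contact force between each of dowel_1, dowel_2, dowel_3, dowel_4 and the fingers below 0.1 N and z of dowel_2_mid in the frame of sled between 0.04 and 0.046 m and x of dowel_2_mid in the frame of sled between 0.004 and 0.03 m and y of dowel_2_mid in the frame of sled between -0.1 and 0.1 m and z of dowel_3_mid in the frame of sled between 0.04 and 0.046 m and x of dowel_3_mid in the frame of sled between 0.004 and 0.03 m and y of dowel_3_mid in the frame of sled between -0.1 and 0.1 m and z of dowel_4_mid in the frame of sled between 0.04 and 0.046 m and x of dowel_4_mid in the frame of sled between 0.004 and 0.03 m and y of dowel_4_mid in the frame of sled between -0.1 and 0.1 m), for 0.2 s.
3. the cam lever is locked with every dowel in its groove against the end fence (value of joint cam above 2.55 rad and z of dowel_1_mid in the frame of sled between 0.04 and 0.046 m and x of dowel_1_mid in the frame of sled between 0.021 and 0.027 m and y of dowel_1_mid in the frame of sled between -0.1 and 0.1 m and angle between the x axis of each of dowel_1_mid, dowel_2_mid, dowel_3_mid, dowel_4_mid and the x axis of sled, either way round below 0.06 rad and contact force between each of dowel_1, dowel_2, dowel_3, dowel_4 and the fingers below 0.1 N and z of dowel_2_mid in the frame of sled between 0.04 and 0.046 m and x of dowel_2_mid in the frame of sled between 0.021 and 0.027 m and y of dowel_2_mid in the frame of sled between -0.1 and 0.1 m and z of dowel_3_mid in the frame of sled between 0.04 and 0.046 m and x of dowel_3_mid in the frame of sled between 0.021 and 0.027 m and y of dowel_3_mid in the frame of sled between -0.1 and 0.1 m and z of dowel_4_mid in the frame of sled between 0.04 and 0.046 m and x of dowel_4_mid in the frame of sled between 0.021 and 0.027 m and y of dowel_4_mid in the frame of sled between -0.1 and 0.1 m), for 0.2 s.
4. after that, the loaded sled is slid home into the corner (x of sled in the frame of fence above -0.097 m and y of sled in the frame of fence above -0.108 m and angle between the x axis of sled and the x axis of fence, either way round below 0.035 rad), for 0.2 s.
At the end, for the whole second after the job is handed in: Lever locked (above 2.55); each dowel settled in its own groove within 3 mm of the end fence; sled within 4 mm of fence and side stop and square within 0.035 rad; bench dog upright on the bench clear of the sled; all released and at rest (all of step 3 and all of step 4 and angle between bench_dog's own z axis and vertical below 0.15 rad and height (world z) of bench_dog between -0.006 and 0.006 m and contact force between bench_dog and sled below 0.05 N and linear speed of sled below 0.02 m/s and linear speed of each of dowel_1, dowel_2, dowel_3, dowel_4 below 0.03 m/s); the robot touches nothing.
It fails at once if a dowel is let go more than 15 mm above its seat over the sled (dropped in) ((z of dowel_1_mid in the frame of sled above 0.058 m and contact force between dowel_1 and the fingers below 0.02 N and x of dowel_1_mid in the frame of sled between -0.08 and 0.09 m and y of dowel_1_mid in the frame of sled between -0.1 and 0.1 m) or (z of dowel_2_mid in the frame of sled above 0.058 m and contact force between dowel_2 and the fingers below 0.02 N and x of dowel_2_mid in the frame of sled between -0.08 and 0.09 m and y of dowel_2_mid in the frame of sled between -0.1 and 0.1 m) or (z of dowel_3_mid in the frame of sled above 0.058 m and contact force between dowel_3 and the fingers below 0.02 N and x of dowel_3_mid in the frame of sled between -0.08 and 0.09 m and y of dowel_3_mid in the frame of sled between -0.1 and 0.1 m) or (z of dowel_4_mid in the frame of sled above 0.058 m and contact force between dowel_4 and the fingers below 0.02 N and x of dowel_4_mid in the frame of sled between -0.08 and 0.09 m and y of dowel_4_mid in the frame of sled between -0.1 and 0.1 m)).
It fails at once if the sled is lifted or tipped off the bench instead of slid (height (world z) of sled above 0.02 m or angle between sled's own z axis and vertical above 0.15 rad).
It fails at once if a bystanding tool is shoved away (more than 4 cm) (distance of any of tape_measure, glue_bottle from where it was at the start of the episode above 0.04 m).
Of dowel_1, dowel_2, dowel_3, dowel_4 only 2 to 4 are there at a start; the rules pass over those that are not, and their reading is None.
At some moment in a run one of sled may be knocked a few centimetres aside while the robot is not near it.
It also fails if it takes over 210 s, if anything falls off the work surface, if the arm or the gripper's body presses on something with over 40 N, if the wrist force passes 120 N, or if a joint passes its speed limit or range.

## Working session

There is one attempt and no reset: what is moved stays moved. The work goes in short steps, Python scripts to look and compute and a tool call to move; the robot and the scene stay as the last step left them, time stands still between calls to the robot, and variables do not carry over. Pictures are saved under pics/ and viewed, about 12 in all and at most 16, crops included, and the job is handed in when it is done.

Besides the shell and the picture viewer there is one more tool, called after "Call:" as name([rows], argument=value, ...), one row to a line, values as JSON. play_rows: Moves the arm, as the interface text tells. Shift numbers are shares of 0.2 m and turn numbers shares of 90 degrees, none past 1 either way. Its arguments: {"type":"object","properties":{"rows":{"type":"array","items":{"type":"array","items":{"type":"number","minimum":-1,"maximum":1}}},"squeeze":{"type":"number"}},"required":["rows"]}

```bash
ls; mkdir -p pics
cat > h.py <<'E'
import numpy as np, cv2
from scipy.spatial.transform import Rotation as R
from plant import ctrl, imaging
def shot(name):
    s=ctrl.state(); c=imaging.read_camera(name)
    if 'view' in c: M=np.linalg.inv(c['view'])
    else:
        T=np.eye(4); q=s['orientation']; T[:3,:3]=R.from_quat([q[1],q[2],q[3],q[0]]).as_matrix(); T[:3,3]=s['position']
        M=T@c['mount']
    c['M']=M
    d=c['depth']; v,u=np.mgrid[:d.shape[0],:d.shape[1]]
    P=np.stack([(u-c['cx'])/c['fx']*d,(v-c['cy'])/c['fy']*d,d],-1)@M[:3,:3].T+M[:3,3]
    P[d==0]=np.nan
    c['P']=P; return c
def save(img,fn): cv2.imwrite('pics/'+fn,cv2.cvtColor(img,cv2.COLOR_RGB2BGR))
E
python3 - <<'E'
from h import *
s=ctrl.state();print(s,ctrl.tip_extent)
for n in('top','scene'):
    c=shot(n);save(c['frame'],n+'0.png');print(n,c['fx'],c['M'].round(3).tolist())
    np.savez(n+'0.npz',P=c['P'],f=c['frame'])
c=imaging.read_camera('wrist');print(c['fx'],c['mount'].round(3).tolist())
E
```

```text
pics
{'t': 0.0, 'joints': array([-1.24364070e+00,  3.51268079e-01,  1.65239514e+00,  1.12701259e-05,
        1.13911845e+00, -8.45903969e-02]), 'joint_velocities': array([-1.05014357e-03, -2.09956821e-04, -1.96807219e-03, -2.51510645e-04,
       -1.88035565e-03,  7.58249298e-05]), 'joint_efforts': array([ 6.28236357e-04, -5.06103659e+01, -2.91399962e+01, -5.76976231e-05,
        4.48757797e-03, -2.88712704e-05]), 'position': array([ 0.22004647, -0.50372565,  0.24175198]), 'orientation': array([-5.90760792e-04,  9.78883205e-01,  2.04419466e-01, -6.68478065e-05]), 'force': array([0.19039404, 0.69266613, 0.23325247]), 'moment': array([-0.02545624, -0.04953651, -0.01923858]), 'grip_width': 0.08565088112328305} 0.011
top 494.7238321684575 [[-0.004, -0.993, 0.118, 0.346], [-1.0, 0.005, 0.011, 0.004], [-0.012, -0.118, -0.993, 1.547], [0.0, 0.0, 0.0, 1.0]]
scene 492.8794571005215 [[-0.593, -0.54, 0.598, -0.344], [-0.805, 0.412, -0.427, 0.657], [-0.016, -0.734, -0.679, 1.088], [0.0, 0.0, 0.0, 1.0]]
296.72425727739954 [[0.001, -0.952, -0.305, 0.078], [1.0, 0.0, 0.0, 0.001], [-0.0, -0.305, 0.952, -0.132], [0.0, 0.0, 0.0, 1.0]]
```

View pics/top0.png

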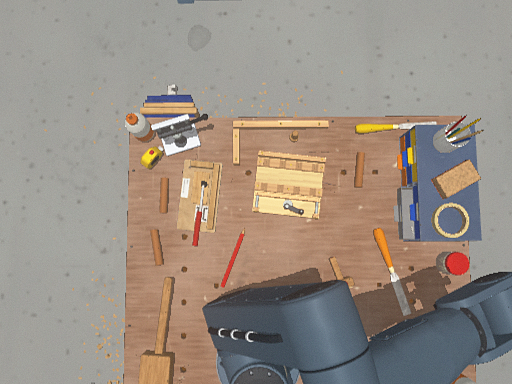

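View pics/scene0.png

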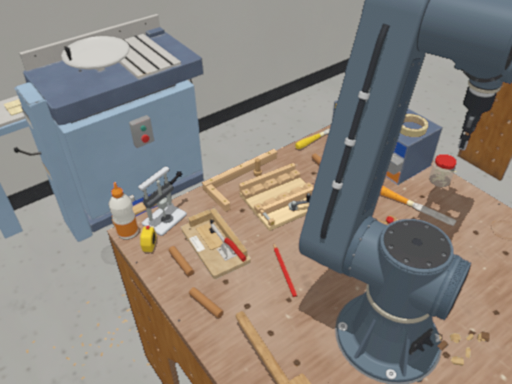

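Run:
```python
from h import *
z=np.load('top0.npz');f=z['f'];P=z['P']
save(cv2.resize(f[105:295,125:385],None,fx=3,fy=3,interpolation=cv2.INTER_CUBIC),'top0z.png')
for u,v in [(164,195),(156,247),(360,170),(340,270),(335,264),(294,136),(238,150),(280,125),(290,205),(300,211),(152,156),(290,180),(200,100)]:
    print(u,v,P[v,u].round(3))
```

```text
164 195 [0.503 0.29  0.024]
156 247 [0.343 0.311 0.026]
360 170 [ 0.579 -0.319  0.022]
340 270 [ 0.272 -0.251  0.011]
335 264 [ 0.291 -0.232  0.042]
294 136 [ 0.68  -0.113  0.059]
238 150 [0.642 0.06  0.035]
280 125 [ 0.722 -0.072  0.029]
290 205 [ 0.47  -0.1    0.035]
300 211 [ 0.448 -0.126  0.076]
152 156 [0.619 0.321 0.062]
290 180 [ 0.549 -0.102  0.019]
200 100 [ 1.046  0.273 -0.771]
```

View pics/top0z.png

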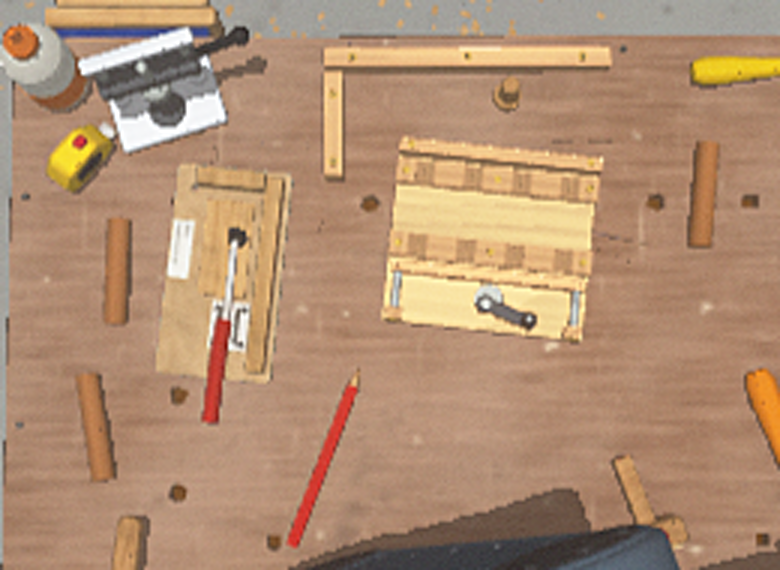

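```bash
cat >> h.py <<'E'
def plan(x,y,z,yaw,tilt=0,base=None):
    "row numbers to reach TCP pose; tool z down, tool x at yaw (rad); tilt: lean of tool z toward tool x"
    s=ctrl.state(); q=s['orientation']; A=R.from_quat([q[1],q[2],q[3],q[0]]); p=s['position']
    B=R.from_euler('z',yaw)*R.from_euler('x',np.pi)*R.from_euler('y',tilt)
    d=A.inv().apply(np.array([x,y,z])-p)/.2; r=(A.inv()*B).as_rotvec()/(np.pi/2)
    print('row',np.round(d,4).tolist(),np.round(r,4).tolist())
E
python3 - <<'E'
from h import *
plan(.55,-.1,.4,0); plan(.5,-.12,.4,0)
E
```

```text
row [2.3197, -1.1906, -0.7893] [-0.0006, 0.0001, 0.2622]
row [2.0506, -1.199, -0.7893] [-0.0006, 0.0001, 0.2622]
```

Call:
play_rows([
  [0,0,-0.79,0,0,0,1],
  [0,0,-0.79,0,0,0,1],
  [0,0,-0.79,0,0,0,1],
  [0,0,-0.79,0,0,0,1],
  [1,-0.6,-0.79,0,0,0.26,1],
  [1,-0.6,-0.79,0,0,0.26,1],
  [1,-0.6,-0.79,0,0,0.26,1],
  [1,-0.6,-0.79,0,0,0.26,1],
  [1,-0.6,-0.79,0,0,0.26,1],
  [1,-0.6,-0.79,0,0,0.26,1],
])

```text
t: 1.15
position: [0.3571, -0.3109, 0.3999]
orientation: [-0.0, 1.0, 0.004, 0.0]
force: [-0.4, 0.2, -0.6]
grip_width: 0.0848
```

Run:
```python
from h import *
plan(.5,-.12,.4,0)
```

```text
row [0.7216, -0.9491, 0.0006] [-0.0006, -0.0001, 0.0047]
```

Call:
play_rows([
  [0.72,-0.95,0,0,0,0.005,1],
  [0.72,-0.95,0,0,0,0.005,1],
  [0.72,-0.95,0,0,0,0.005,1],
  [0.72,-0.95,0,0,0,0.005,1],
  [0.72,-0.95,0,0,0,0.005,1],
  [0.72,-0.95,0,0,0,0.005,1],
  [0.72,-0.95,0,0,0,0.005,1],
])

```text
t: 1.85
position: [0.4987, -0.1236, 0.3995]
orientation: [-0.0, 1.0, -0.002, -0.001]
force: [-0.1, 0.0, 0.4]
grip_width: 0.0855
```

Run:
```python
from h import *
for n in('top','wrist'):
    c=shot(n);np.savez(n+'1.npz',P=c['P'],f=c['frame'],M=c['M']);
    if n=='top': t=c['frame']
    else: w=c['frame']
save(np.vstack([w,t[100:380][:, :]])[:600],'both1.png')
```

```text
(no output)
```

View pics/both1.png

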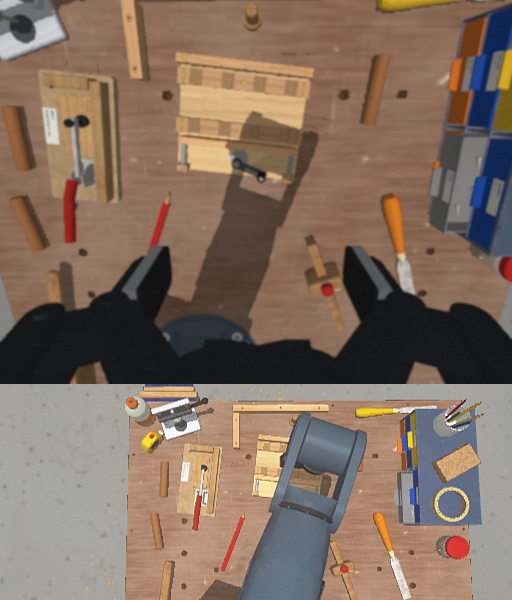

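```bash
cat >> h.py <<'E'
def sled(P,f,cx=.55,cy=-.1,r=.19,grow=0):
    "heading and centre of the sled from cloud: min-area rectangle"
    g=np.hypot(P[...,0]-cx,P[...,1]-cy)<r
    m=(g&(P[...,2]>.012)&(P[...,2]<.06)).astype(np.uint8)
    n,l,st,_=cv2.connectedComponentsWithStats(m); k=1+np.argmax(st[1:,4]); m=l==k
    Q=P[m][:,:2]
    best=None
    for a in np.arange(-.4,.4,.005):
        c,s=np.cos(a),np.sin(a); X=Q@[c,s];Y=Q@[-s,c]
        lo=[np.percentile(X,.3),np.percentile(Y,.3)];hi=[np.percentile(X,99.7),np.percentile(Y,99.7)]
        A=(hi[0]-lo[0])*(hi[1]-lo[1])
        if best is None or A<best[0]:
            mx,my=(lo[0]+hi[0])/2,(lo[1]+hi[1])/2
            best=(A,a,mx*c-my*s,mx*s+my*c,hi[0]-lo[0],hi[1]-lo[1])
    print('sled yaw %.3f c %.4f %.4f size %.3f %.3f'%best[1:]); return best[1:4]
def blob(P,m,name=''):
    n,l,st,_=cv2.connectedComponentsWithStats(m.astype(np.uint8))
    out=[]
    for k in range(1,n):
        if st[k,4]<40: continue
        Q=P[l==k]; Q=Q[np.isfinite(Q[:,0])]
        (x,y),(w,h),_=cv2.minAreaRect(Q[:,:2].astype(np.float32)*1000)
        u,s,v=np.linalg.svd(Q[:,:2]-Q[:,:2].mean(0),full_matrices=False)
        a=np.arctan2(v[0,1],v[0,0]); a=(a+np.pi/2)%np.pi-np.pi/2
        print(name,'n',len(Q),'mid',(round(x/1000,4),round(y/1000,4)),'size',round(max(w,h)),round(min(w,h)),'axis %.3f'%a,'z95 %.3f'%np.percentile(Q[:,2],95))
def dowels(P,f):
    hsv=cv2.cvtColor(f,cv2.COLOR_RGB2HSV)
    m=(P[...,2]>.013)&(P[...,2]<.033)&(hsv[...,0]<13)&(hsv[...,1]>90)&(P[...,0]>.2)
    blob(P,m,'dowel')
def zone(P,x,y,r,z0,z1,name):
    blob(P,(np.hypot(P[...,0]-x,P[...,1]-y)<r)&(P[...,2]>z0)&(P[...,2]<z1),name)
def loadz(n):
    z=np.load(n+'.npz'); return z['P'],z['f']
E
python3 - <<'E'
from h import *
for n in('top0','wrist1'):
    P,f=loadz(n);print(n)
    sled(P,f);dowels(P,f)
    zone(P,.455,-.13,.07,.062,.09,'knob')
    zone(P,.68,-.113,.04,.045,.08,'dog')
    zone(P,.70,-.05,.25,.024,.04,'rails')
E
```

```text
top0
sled yaw -0.120 c 0.5328 -0.0950 size 0.186 0.206
rails n 653 mid (0.7243, -0.0734) size 298 22 axis 1.566 z95 0.037
rails n 201 mid (0.6552, 0.0675) size 109 16 axis 0.003 z95 0.038
rails n 557 mid (0.5949, -0.1024) size 208 39 axis 1.464 z95 0.039
rails n 493 mid (0.5205, -0.0939) size 208 31 axis 1.459 z95 0.039
rails n 45 mid (0.4778, 0.0059) size 46 18 axis -0.085 z95 0.038
rails n 46 mid (0.4776, -0.0903) size 35 21 axis -1.435 z95 0.038
wrist1
sled yaw -0.115 c 0.5362 -0.0974 size 0.184 0.206
dowel n 81 mid (0.6093, -0.4524) size 58 3 axis 0.008 z95 0.031
dowel n 86 mid (0.6301, -0.3246) size 22 17 axis 1.325 z95 0.025
dowel n 94 mid (0.6065, -0.4443) size 50 14 axis 0.039 z95 0.018
dowel n 66 mid (0.5959, -0.3158) size 26 17 axis -0.389 z95 0.025
dowel n 150 mid (0.5522, -0.3167) size 46 23 axis 0.039 z95 0.025
dowel n 340 mid (0.5075, 0.2915) size 110 24 axis -0.022 z95 0.025
dowel n 326 mid (0.3465, 0.31) size 110 22 axis 0.191 z95 0.025
knob n 66 mid (0.4515, -0.131) size 13 11 axis -0.290 z95 0.076
dog n 194 mid (0.6902, -0.1173) size 18 18 axis 0.020 z95 0.067
rails n 1142 mid (0.6584, 0.0649) size 108 20 axis -0.002 z95 0.034
rails n 2189 mid (0.5975, -0.1044) size 208 25 axis 1.457 z95 0.038
rails n 240 mid (0.5594, 0.1195) size 79 3 axis -0.103 z95 0.039
rails n 1962 mid (0.522, -0.0957) size 208 25 axis 1.457 z95 0.038
rails n 157 mid (0.5045, -0.0962) size 186 2 axis 1.456 z95 0.039
rails n 202 mid (0.4781, 0.0031) size 46 18 axis -0.084 z95 0.039
rails n 158 mid (0.4789, -0.0942) size 29 20 axis 1.369 z95 0.035
```

Run:
```python
from h import *
plan(.689,-.1173,.2,0); plan(.689,-.1173,.045,0)
```

```text
row [0.9542, -0.0415, 0.9991] [0.0001, 0.0004, -0.0035]
row [0.9547, -0.0416, 1.7741] [0.0001, 0.0004, -0.0035]
```

Call:
play_rows([
  [0.954,-0.04,0.5,0,0,-0.003,1],
  [0.954,-0.04,0.5,0,0,-0.003,1],
  [0.954,-0.04,0.5,0,0,-0.003,1],
  [0.954,-0.04,0.5,0,0,-0.003,1],
  [0.954,-0.04,1,0,0,-0.003,1],
  [0.954,-0.04,1,0,0,-0.003,1],
  [0.954,-0.04,1,0,0,-0.003,1],
  [0.954,-0.04,1,0,0,-0.003,1],
  [0.954,-0.04,1,0,0,-0.003,1],
])

```text
t: 2.85
position: [0.6903, -0.1174, 0.2036]
orientation: [0.0, 1.0, -0.0, 0.002]
force: [-0.1, -0.3, 0.3]
grip_width: 0.0857
```

Run:
```python
from h import *
plan(.689,-.1173,.045,0)
c=shot('wrist');P=c['P'];zone(P,.689,-.117,.04,.045,.08,'dog')
zone(P,.70,-.05,.1,.024,.042,'rails')
```

```text
row [-0.0095, -0.0012, 0.7928] [0.0006, -0.0024, -0.0004]
dog n 345 mid (0.6911, -0.1176) size 18 18 axis 0.044 z95 0.066
rails n 3850 mid (0.7286, -0.0502) size 195 20 axis 1.566 z95 0.033
rails n 62 mid (0.697, -0.118) size 17 6 axis 1.534 z95 0.041
rails n 704 mid (0.6338, -0.0619) size 115 2 axis 1.457 z95 0.041
rails n 535 mid (0.6077, -0.0401) size 77 14 axis 1.450 z95 0.037
```

Call:
play_rows([
  [0,0,0.5,0,-0.002,0,1],
  [0,0,0.5,0,-0.002,0,1],
  [0,0,0.79,0,-0.002,0,1],
  [0,0,0.79,0,-0.002,0,1],
  [0,0,0.79,0,-0.002,0,1],
  [0,0,0.79,0,-0.002,0,-1],
  [0,0,0.79,0,-0.002,0,-1],
  [0,0,0.79,0,-0.002,0,-1],
  [0,0,0.79,0,-0.002,0,-1],
  [0,0,0.79,0,-0.002,0,-1],
  [0,0,0.79,0,-0.002,0,-1],
  [0,0,0.79,0,-0.002,0,-1],
  [0,0,0.79,0,-0.002,0,-1],
], squeeze=30)

```text
t: 4.2
position: [0.69, -0.1165, 0.0431]
orientation: [0.0, 1.0, 0.0, -0.001]
force: [-2.0, -0.9, 6.1]
grip_width: 0.0171
```

Call:
play_rows([
  [0,0,-0.3,0,0,0,-1],
  [0,0,-0.6,0,0,0,-1],
  [0,0,-0.6,0,0,0,-1],
  [0,0,-0.6,0,0,0,-1],
  [-0.2,0.2,-0.6,0,0,0,-1],
  [-0.4,0.4,-0.6,0,0,0,-1],
  [-0.6,0.6,-0.6,0,0,0,-1],
  [-0.8,0.8,-0.6,0,0,0,-1],
  [-1,0.92,-0.6,0,0,0,-1],
  [-1,0.92,-0.6,0,0,0,-1],
  [-1,0.92,-0.6,0,0,0,-1],
  [-1,0.92,-0.6,0,0,0,-1],
])

```text
t: 5.4
position: [0.4898, -0.3002, 0.162]
orientation: [-0.001, 1.0, -0.0, -0.002]
force: [-0.0, 0.5, 0.5]
grip_width: 0.0171
```

Call:
play_rows([
  [-0.2,0,0,0,0,0,-1],
  [-0.4,0,0,0,0,0,-1],
  [-0.4,0,0.2,0,0,0,-1],
  [-0.4,0,0.4,0,0,0,-1],
  [-0.4,0,0.5,0,0,0,-1],
  [-0.4,0,0.55,0,0,0,-1],
  [-0.4,0,0.59,0,0,0,-1],
  [-0.4,0,0.59,0,0,0,-1],
  [-0.4,0,0.59,0,0,0,-1],
])

```text
t: 6.3
position: [0.4102, -0.3006, 0.0459]
orientation: [0.0, 1.0, 0.0, -0.001]
force: [0.2, -0.8, 0.5]
grip_width: 0.017
```

Call:
play_rows([
  [0,0,0.007,0,0,0,-1],
  [0,0,0.014,0,0,0,-1],
  [0,0,0.014,0,0,0,-1],
  [0,0,0.014,0,0,0,0],
  [0,0,0.014,0,0,0,0],
  [0,0,0.014,0,0,0,1],
  [0,0,0.014,0,0,0,1],
  [0,0,0.014,0,0,0,1],
  [0,0,-0.1,0,0,0,1],
  [0,0,-0.3,0,0,0,1],
  [0,0,-0.6,0,0,0,1],
  [0,0,-0.8,0,0,0,1],
  [0,0,-0.8,0,0,0,1],
  [0,0,-0.8,0,0,0,1],
])

```text
t: 7.7
position: [0.4104, -0.3006, 0.2061]
orientation: [0.001, 1.0, 0.0, -0.001]
force: [-0.9, -1.1, -1.3]
grip_width: 0.0854
```

Run:
```python
from h import *
c=shot('wrist');P=c['P'];f=c['frame']
zone(P,.41,-.30,.04,.045,.08,'dog');zone(P,.455,-.13,.07,.062,.09,'knob');sled(P,f)
plan(.4545,-.132,.15,-.115)
```

```text
dog n 340 mid (0.4115, -0.302) size 18 17 axis 0.202 z95 0.066
knob n 302 mid (0.4511, -0.1316) size 14 13 axis -0.976 z95 0.076
sled yaw -0.115 c 0.5111 -0.1197 size 0.140 0.158
row [0.2243, -0.8408, 0.2735] [-0.0001, 0.0022, 0.0734]
```

Call:
play_rows([
  [0.22,-0.84,0,0,0,0.073,1],
  [0.22,-0.84,0,0,0,0.073,1],
  [0.22,-0.84,0,0,0,0.073,1],
  [0.22,-0.84,0,0,0,0.073,1],
  [0.22,-0.84,0,0,0,0.073,1],
  [0.22,-0.84,0.27,0,0,0.073,1],
  [0.22,-0.84,0.27,0,0,0.073,1],
  [0.22,-0.84,0.27,0,0,0.073,1],
])

```text
t: 8.55
position: [0.453, -0.1326, 0.1501]
orientation: [-0.001, 0.998, -0.058, -0.004]
force: [1.0, 0.2, 1.3]
grip_width: 0.0856
```

Run:
```python
from h import *
c=shot('wrist');P=c['P'];f=c['frame'];save(f,'w2.png')
zone(P,.455,-.13,.05,.062,.09,'knob');sled(P,f)
zone(P,.56,-.1,.13,.027,.04,'strip')
plan(.452,-.132,.062,-.115)
```

```text
knob n 318 mid (0.4515, -0.131) size 13 13 axis -0.361 z95 0.075
sled yaw -0.110 c 0.5231 -0.0962 size 0.158 0.206
strip n 7411 mid (0.5941, -0.1038) size 209 18 axis 1.457 z95 0.037
strip n 7896 mid (0.522, -0.0956) size 209 24 axis 1.456 z95 0.037
strip n 444 mid (0.505, -0.0941) size 183 0 axis 1.457 z95 0.039
strip n 41 mid (0.5097, 0.0045) size 11 3 axis -0.182 z95 0.039
strip n 365 mid (0.4742, -0.1833) size 40 11 axis -0.343 z95 0.039
strip n 312 mid (0.4879, -0.0001) size 26 9 axis -0.053 z95 0.034
strip n 602 mid (0.479, -0.0951) size 29 21 axis 1.248 z95 0.035
row [-0.0076, -0.0037, 0.4468] [0.0, 0.0028, -0.0001]
```

View pics/w2.png

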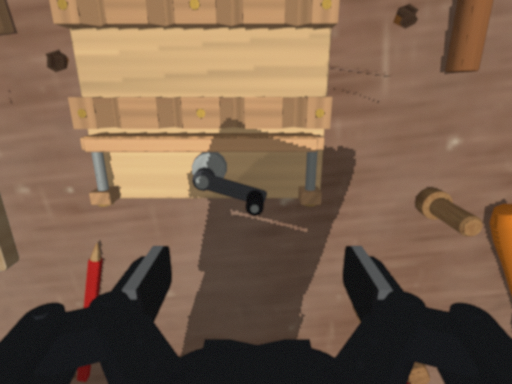

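Call:
play_rows([
  [-0.008,-0.006,0.3,0,0.003,0,1],
  [-0.008,-0.006,0.44,0,0.003,0,1],
  [-0.008,-0.006,0.44,0,0.003,0,1],
  [-0.008,-0.006,0.44,0,0.003,0,0],
  [-0.008,-0.006,0.44,0,0.003,0,-0.6],
  [-0.008,-0.006,0.44,0,0.003,0,-1],
  [-0.008,-0.006,0.44,0,0.003,0,-1],
  [-0.008,-0.006,0.44,0,0.003,0,-1],
  [-0.008,-0.006,0.44,0,0.003,0,-1],
], squeeze=20)

```text
t: 9.5
position: [0.4527, -0.1312, 0.0637]
orientation: [0.0, 0.998, -0.057, 0.001]
force: [-0.5, 0.9, 8.4]
grip_width: 0.0126
```

```bash
cat >> h.py <<'E'
def arc(px,py,a0,a1,n,back=None):
    "arc rows of the knob about pivot, relative to the present TCP at angle a0 (deg)"
    s=ctrl.state(); q=s['orientation']; A=R.from_quat([q[1],q[2],q[3],q[0]]); p=s['position'][:2]
    for a in np.linspace(a0,a1,n+1)[1:]:
        t=np.array([px+.045*np.cos(np.radians(a)),py+.045*np.sin(np.radians(a))])-p
        print(np.round(A.inv().apply([t[0],t[1],0])/.2,3)[:2].tolist(),end=' ')
    print()
E
python3 - <<'E'
from h import *
s=ctrl.state();p=s['position'];print(p,s['force']);print(np.degrees(np.arctan2(p[1]+.0896,p[0]-.4686))%360,np.hypot(p[1]+.0896,p[0]-.4686))
arc(.4686,-.0896,247.6,97,16)
E
```

```text
[ 0.45265034 -0.13116689  0.0637436 ] [-0.51569083  0.85304321  8.4211796 ]
249.00765542802014 0.04452188674035552
[-0.041, -0.012] [-0.072, -0.031] [-0.101, -0.054] [-0.125, -0.082] [-0.145, -0.113] [-0.159, -0.147] [-0.167, -0.183] [-0.169, -0.22] [-0.166, -0.257] [-0.156, -0.292] [-0.141, -0.326] [-0.12, -0.357] [-0.094, -0.383] [-0.065, -0.406] [-0.032, -0.423] [0.003, -0.434]
```

Call:
play_rows([
  [0,0,-0.01,0,0,0,-1],
  [-0.041,-0.012,-0.01,0,0,0,-1],
  [-0.072,-0.031,-0.01,0,0,0,-1],
  [-0.101,-0.054,-0.01,0,0,0,-1],
  [-0.125,-0.082,-0.01,0,0,0,-1],
  [-0.145,-0.113,-0.01,0,0,0,-1],
  [-0.159,-0.147,-0.01,0,0,0,-1],
  [-0.167,-0.183,-0.01,0,0,0,-1],
  [-0.169,-0.22,-0.01,0,0,0,-1],
  [-0.166,-0.257,-0.01,0,0,0,-1],
  [-0.156,-0.292,-0.01,0,0,0,-1],
  [-0.141,-0.326,-0.01,0,0,0,-1],
  [-0.12,-0.357,-0.01,0,0,0,-1],
  [-0.094,-0.383,-0.01,0,0,0,-1],
  [-0.065,-0.406,-0.01,0,0,0,-1],
  [-0.032,-0.423,-0.01,0,0,0,-1],
  [0.003,-0.434,-0.01,0,0,0,-1],
  [0.003,-0.434,-0.01,0,0,0,-1],
])

```text
t: 11.3
position: [0.4643, -0.0449, 0.0652]
orientation: [0.0, 0.998, -0.057, 0.002]
force: [2.5, 0.4, -4.9]
grip_width: 0.0131
```

Open, rise, and check.

Call:
play_rows([
  [0,0,0,0,0,0,0],
  [0,0,0,0,0,0,0],
  [0,0,0,0,0,0,0.2],
  [0,0,-0.2,0,0,0,0.5],
  [0,0,-0.4,0,0,0,1],
  [-0.2,0,-0.8,0,0,0,1],
  [-0.2,0,-1,0,0,0,1],
  [-0.2,0,-1,0,0,0,1],
  [-0.2,0,-1,0,0,0,1],
  [-0.2,0,-1,0,0,0,1],
])

```text
t: 12.3
position: [0.4226, -0.0403, 0.265]
orientation: [0.0, 0.998, -0.057, 0.001]
force: [0.3, -0.2, -0.5]
grip_width: 0.0856
```

```bash
cat >> h.py <<'E'
def sledfine(P,f,cx=.55,cy=-.1,r=.19):
    "refine from V strips: tops z .033-.039; strip centres at sled x=-14, 62"
    yaw,x,y=sled(P,f,cx,cy,r)
    c,s=np.cos(yaw),np.sin(yaw); X=(P[...,0]-x)*c+(P[...,1]-y)*s; Y=-(P[...,0]-x)*s+(P[...,1]-y)*c
    Z=P[...,2]
    m=(abs(Y)<.12)&(X>-.034)&(X<.082)&(Z>.025)&(Z<.0395)
    zone(P,x,y,.16,.03,.0395,'strip')
E
python3 - <<'E'
from h import *
c=shot('wrist');P=c['P'];f=c['frame'];np.savez('w3.npz',P=P,f=f)
zone(P,.465,-.05,.05,.062,.09,'knob');sled(P,f)
zone(P,.56,-.1,.13,.03,.0395,'strip')
zone(P,.58,-.318,.08,.006,.035,'dowC')
E
```

```text
knob n 137 mid (0.4627, -0.0451) size 13 13 axis 0.428 z95 0.076
sled yaw -0.400 c 0.5332 -0.0461 size 0.175 0.228
strip n 357 mid (0.588, -0.0871) size 40 16 axis 1.319 z95 0.037
strip n 1033 mid (0.5721, -0.1272) size 44 25 axis 0.983 z95 0.038
strip n 183 mid (0.5736, -0.1552) size 63 1 axis 0.967 z95 0.039
strip n 196 mid (0.5851, 0.0251) size 24 12 axis -0.373 z95 0.037
strip n 939 mid (0.5659, -0.0026) size 44 25 axis 0.972 z95 0.037
strip n 612 mid (0.5487, -0.1613) size 27 25 axis -0.140 z95 0.037
strip n 880 mid (0.5377, -0.0436) size 44 25 axis 0.968 z95 0.038
strip n 826 mid (0.5094, -0.0844) size 45 25 axis 0.977 z95 0.037
strip n 490 mid (0.486, -0.1184) size 26 25 axis 0.726 z95 0.037
strip n 286 mid (0.5022, -0.0211) size 29 19 axis 0.974 z95 0.035
strip n 273 mid (0.4491, -0.0942) size 53 12 axis -0.742 z95 0.039
dowC n 1131 mid (0.5523, -0.3163) size 46 25 axis -0.059 z95 0.025
```

Run:
```python
from h import *
c=shot('top');np.savez('t3.npz',P=c['P'],f=c['frame'])
w=np.load('w3.npz')['f']
save(np.vstack([w,c['frame'][100:310]])[:600],'b3.png')
```

```text
(no output)
```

View pics/b3.png

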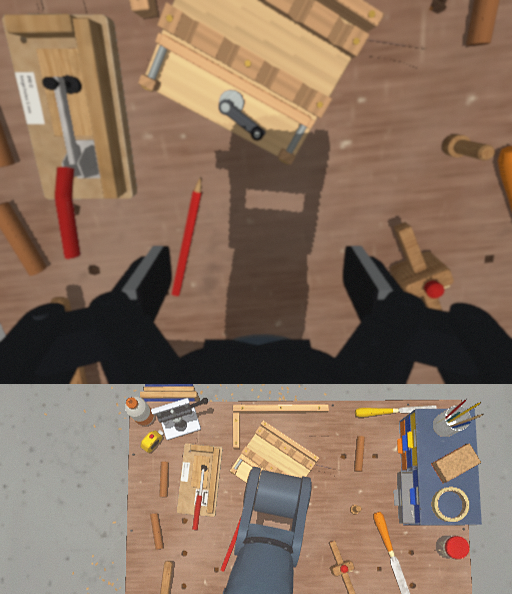

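Run:
```python
from h import *
plan(.463,-.045,.15,-.115)
```

```text
row [0.205, 0.0007, 0.5689] [0.0001, 0.0002, 0.0003]
```

Call:
play_rows([
  [0.205,0,0.3,0,0,0,1],
  [0.205,0,0.57,0,0,0,1],
  [0.205,0,0.8,0,0,0,1],
  [0.205,0,1,0,0,0,0.5],
  [0.205,0,1,0,0,0,0],
  [0.205,0,1,0,0,0,0],
  [0.205,0,1,0,0,0,-1],
  [0.205,0,1,0,0,0,-1],
  [0.205,0,1,0,0,0,-1],
  [0.205,0,1,0,0,0,-1],
  [0.205,0,1,0,0,0,-1],
  [0.205,0,1,0,0,0,-1],
], squeeze=20)

```text
t: 13.6
position: [0.4649, -0.0452, 0.0668]
orientation: [0.0, 0.998, -0.057, 0.002]
force: [-0.2, 1.2, 10.2]
grip_width: 0.013
```

Run:
```python
from h import *
s=ctrl.state();p=s['position'];print(p,s['force'],s['moment'])
```

```text
[ 0.46485601 -0.04517596  0.06676354] [-0.2164874   1.18373847 10.20820019] [ 0.09679924  0.06715285 -0.03434823]
```

Run:
```python
from h import *
arc(.4945,-.0132,226.4,166.4,20)
```

```text
[-0.016, -0.004] [-0.025, -0.011] [-0.033, -0.02] [-0.041, -0.028] [-0.048, -0.037] [-0.055, -0.047] [-0.062, -0.057] [-0.068, -0.067] [-0.073, -0.077] [-0.078, -0.088] [-0.082, -0.099] [-0.086, -0.11] [-0.089, -0.121] [-0.092, -0.133] [-0.094, -0.145] [-0.095, -0.156] [-0.096, -0.168] [-0.096, -0.18] [-0.095, -0.192] [-0.094, -0.203]
```

Call:
play_rows([
  [-0.012,-0.005,0,0,0,0,-1],
  [-0.025,-0.011,0,0,0,0,-1],
  [-0.033,-0.02,0,0,0,0,-1],
  [-0.041,-0.028,0,0,0,0,-1],
  [-0.048,-0.037,0,0,0,0,-1],
  [-0.055,-0.047,0,0,0,0,-1],
  [-0.062,-0.057,0,0,0,0,-1],
  [-0.068,-0.067,0,0,0,0,-1],
  [-0.073,-0.077,0,0,0,0,-1],
  [-0.078,-0.088,0,0,0,0,-1],
])

```text
t: 14.6
position: [0.4524, -0.026, 0.0668]
orientation: [0.001, 0.998, -0.057, 0.004]
force: [4.8, -0.5, 6.4]
grip_width: 0.0133
```

Run:
```python
from h import *
s=ctrl.state();p=s['position'];print(p,s['force'],s['moment'])
c=shot('wrist');P=c['P'];f=c['frame'];np.savez('w4.npz',P=P,f=f)
zone(P,.53,-.05,.13,.03,.0395,'strip')
zone(P,.56,-.1,.19,.043,.056,'endfence')
```

```text
[ 0.45242383 -0.02601692  0.06683622] [ 4.78938256 -0.50897453  6.40616651] [-0.14563182 -0.69646914 -0.02277002]
strip n 788 mid (0.578, 0.0335) size 26 11 axis 1.377 z95 0.037
strip n 4289 mid (0.5655, -0.0031) size 44 25 axis 1.073 z95 0.037
strip n 1242 mid (0.5584, -0.1292) size 37 15 axis 1.291 z95 0.037
strip n 2135 mid (0.5472, -0.1612) size 27 23 axis 0.161 z95 0.037
strip n 113 mid (0.5718, 0.052) size 10 4 axis -0.647 z95 0.039
strip n 3961 mid (0.5375, -0.0438) size 44 25 axis 0.974 z95 0.037
strip n 55 mid (0.557, 0.0186) size 29 0 axis 0.971 z95 0.039
strip n 2107 mid (0.5431, 0.0646) size 47 18 axis -0.577 z95 0.039
strip n 3480 mid (0.5094, -0.0849) size 44 25 axis 0.967 z95 0.037
strip n 2150 mid (0.486, -0.1189) size 27 25 axis 0.928 z95 0.037
strip n 1251 mid (0.4967, -0.0232) size 29 22 axis 0.560 z95 0.035
strip n 61 mid (0.4605, -0.1105) size 10 4 axis -0.571 z95 0.039
strip n 1385 mid (0.4392, -0.0873) size 47 18 axis -0.622 z95 0.039
endfence n 9192 mid (0.5167, -0.0293) size 186 13 axis 0.970 z95 0.047
endfence n 2377 mid (0.4751, -0.0202) size 57 17 axis 0.319 z95 0.052
```

Run:
```python
from h import *
arc(.4962,-.0132,194,132,20)
```

```text
[-0.004, -0.02] [-0.007, -0.032] [-0.01, -0.043] [-0.012, -0.055] [-0.013, -0.068] [-0.014, -0.08] [-0.014, -0.092] [-0.014, -0.104] [-0.012, -0.116] [-0.011, -0.128] [-0.008, -0.14] [-0.005, -0.152] [-0.001, -0.163] [0.003, -0.175] [0.008, -0.186] [0.014, -0.197] [0.02, -0.207] [0.027, -0.217] [0.034, -0.227] [0.042, -0.236]
```

Call:
play_rows([
  [-0.003,-0.01,0,0,0,0,-1],
  [-0.005,-0.022,0,0,0,0,-1],
  [-0.007,-0.032,0,0,0,0,-1],
  [-0.009,-0.043,0,0,0,0,-1],
  [-0.011,-0.055,0,0,0,0,-1],
  [-0.012,-0.068,0,0,0,0,-1],
  [-0.013,-0.08,0,0,0,0,-1],
  [-0.013,-0.092,0,0,0,0,-1],
  [-0.013,-0.104,0,0,0,0,-1],
  [-0.012,-0.116,0,0,0,0,-1],
  [-0.011,-0.128,0,0,0,0,-1],
  [-0.008,-0.14,0,0,0,0,-1],
  [-0.005,-0.152,0,0,0,0,-1],
  [-0.001,-0.163,0,0,0,0,-1],
  [0.003,-0.175,0,0,0,0,-1],
  [0.008,-0.186,0,0,0,0,-1],
  [0.014,-0.197,0,0,0,0,-1],
  [0.02,-0.207,0,0,0,0,-1],
  [0.027,-0.217,0,0,0,0,-1],
  [0.034,-0.227,0,0,0,0,-1],
])

```text
t: 16.65
position: [0.4634, 0.0185, 0.0668]
orientation: [0.0, 0.998, -0.057, 0.003]
force: [-0.2, -1.7, 10.5]
grip_width: 0.0128
```

Run:
```python
from h import *
s=ctrl.state();p=s['position'];print(p,s['force'],s['moment'])
c=shot('wrist');P=c['P'];f=c['frame']
zone(P,.53,-.05,.13,.03,.0395,'strip')
arc(.4955,-.0132,135,68,20)
```

```text
[0.46343473 0.0184687  0.06675982] [-0.24017624 -1.6520421  10.49389804] [-0.37574241  0.15836323  0.02434718]
strip n 1571 mid (0.5867, 0.0328) size 27 20 axis 1.398 z95 0.037
strip n 4502 mid (0.5658, -0.0025) size 44 25 axis 0.972 z95 0.037
strip n 564 mid (0.5691, -0.1149) size 24 7 axis 0.951 z95 0.037
strip n 212 mid (0.5666, 0.0542) size 11 5 axis -0.615 z95 0.039
strip n 3924 mid (0.5376, -0.0436) size 44 25 axis 0.967 z95 0.037
strip n 1791 mid (0.54, 0.0655) size 44 18 axis -0.575 z95 0.039
strip n 3457 mid (0.5097, -0.0845) size 44 25 axis 0.964 z95 0.037
strip n 2063 mid (0.4861, -0.1187) size 27 25 axis 0.238 z95 0.037
strip n 863 mid (0.4888, -0.0184) size 31 27 axis 0.349 z95 0.037
strip n 1343 mid (0.4367, -0.0852) size 44 20 axis -0.627 z95 0.039
[0.009, -0.01] [0.018, -0.019] [0.027, -0.028] [0.037, -0.037] [0.048, -0.045] [0.059, -0.052] [0.07, -0.058] [0.082, -0.064] [0.094, -0.069] [0.107, -0.074] [0.119, -0.078] [0.132, -0.08] [0.145, -0.083] [0.158, -0.084] [0.171, -0.085] [0.184, -0.085] [0.197, -0.084] [0.21, -0.082] [0.223, -0.08] [0.236, -0.077]
```

Call:
play_rows([
  [0.009,-0.01,0,0,0,0,-1],
  [0.018,-0.019,0,0,0,0,-1],
  [0.027,-0.028,0,0,0,0,-1],
  [0.037,-0.037,0,0,0,0,-1],
  [0.048,-0.045,0,0,0,0,-1],
  [0.059,-0.052,0,0,0,0,-1],
  [0.07,-0.058,0,0,0,0,-1],
  [0.082,-0.064,0,0,0,0,-1],
  [0.094,-0.069,0,0,0,0,-1],
  [0.107,-0.074,0,0,0,0,-1],
  [0.119,-0.078,0,0,0,0,-1],
  [0.132,-0.08,0,0,0,0,-1],
  [0.145,-0.083,0,0,0,0,-1],
  [0.158,-0.084,0,0,0,0,-1],
  [0.171,-0.085,0,0,0,0,-1],
  [0.184,-0.085,0,0,0,0,-1],
  [0.197,-0.084,0,0,0,0,-1],
  [0.21,-0.082,0,0,0,0,-1],
  [0.223,-0.08,0,0,0,0,-1],
  [0.23,-0.078,0,0,0,0,-1],
])

```text
t: 18.7
position: [0.511, 0.0292, 0.0669]
orientation: [-0.0, 0.998, -0.057, 0.003]
force: [0.7, 4.9, 8.6]
grip_width: 0.0128
```

Call:
play_rows([
  [0,0,0,0,0,0,-0.3],
  [0,0,0,0,0,0,0],
  [0,0,0,0,0,0,0],
  [0,0,-0.2,0,0,0,0.5],
  [0,0,-0.4,0,0,0,1],
  [-0.1,0,-0.8,0,0,0,1],
  [-0.3,0.2,-1,0,0,0,1],
  [-0.3,0.2,-1,0,0,0,1],
  [-0.3,0.2,-1,0,0,0,1],
  [-0.3,0.2,-1,0,0,0,1],
])

```text
t: 19.7
position: [0.4451, -0.0041, 0.2654]
orientation: [0.0, 0.998, -0.058, 0.002]
force: [-0.2, 0.1, 0.2]
grip_width: 0.0852
```

Run:
```python
from h import *
c=shot('wrist');P=c['P'];f=c['frame'];np.savez('w5.npz',P=P,f=f)
zone(P,.53,-.05,.13,.03,.0395,'strip'); zone(P,.51,.03,.05,.062,.09,'knob')
zone(P,.58,-.318,.08,.006,.035,'dowC')
c=shot('top');P=c['P'];
zone(P,.58,-.318,.08,.006,.035,'dowC')
```

```text
strip n 187 mid (0.6134, -0.0476) size 28 11 axis 1.326 z95 0.037
strip n 997 mid (0.5999, -0.0864) size 45 25 axis 1.074 z95 0.037
strip n 287 mid (0.5864, -0.1365) size 97 1 axis 0.970 z95 0.039
strip n 986 mid (0.5721, -0.1272) size 44 25 axis 0.966 z95 0.037
strip n 583 mid (0.5886, 0.0312) size 27 25 axis 1.397 z95 0.037
strip n 899 mid (0.5652, -0.0028) size 44 25 axis 0.974 z95 0.037
strip n 592 mid (0.5483, -0.1617) size 26 25 axis -0.085 z95 0.038
strip n 834 mid (0.5372, -0.0437) size 44 25 axis 0.977 z95 0.037
strip n 414 mid (0.5403, 0.066) size 56 18 axis -0.473 z95 0.039
strip n 789 mid (0.5092, -0.0846) size 44 25 axis 0.973 z95 0.037
strip n 482 mid (0.4858, -0.1187) size 26 25 axis 0.936 z95 0.037
strip n 222 mid (0.482, -0.0102) size 29 19 axis 1.518 z95 0.034
strip n 322 mid (0.4317, -0.0822) size 45 18 axis -0.607 z95 0.039
knob n 146 mid (0.5084, 0.0287) size 14 12 axis -1.433 z95 0.076
dowC n 702 mid (0.5611, -0.3072) size 67 17 axis -0.046 z95 0.022
dowC n 278 mid (0.5806, -0.318) size 111 30 axis -0.098 z95 0.028
```

Run:
```python
from h import *
plan(.58,-.318,.2,-.1)
```

```text
row [0.8495, 1.4842, 0.3204] [0.0002, -0.0, -0.0092]
```

Call:
play_rows([
  [0.42,0.74,0,0,0,0,1],
  [0.42,0.74,0,0,0,0,1],
  [0.42,0.74,0,0,0,0,1],
  [0.42,0.74,0,0,0,0,1],
  [0.42,0.74,0,0,0,0,1],
])

```text
t: 20.3
position: [0.5124, -0.1623, 0.2629]
orientation: [-0.0, 0.998, -0.058, -0.001]
force: [-0.6, 1.4, 0.2]
grip_width: 0.0848
```

Call:
play_rows([
  [0.43,0.74,0.32,0,0,-0.009,1],
  [0.43,0.74,0.32,0,0,-0.009,1],
  [0.43,0.74,0.32,0,0,-0.009,1],
  [0.43,0.74,0.32,0,0,-0.009,1],
  [0.43,0.74,0.32,0,0,-0.009,1],
  [0.43,0.74,0.32,0,0,-0.009,1],
  [0.43,0.74,0.32,0,0,-0.009,1],
])

```text
t: 21.0
position: [0.5804, -0.3159, 0.2012]
orientation: [-0.0, 0.999, -0.049, 0.001]
force: [0.3, -0.1, 0.3]
grip_width: 0.0855
```

Run:
```python
from h import *
c=shot('wrist');P=c['P'];f=c['frame'];np.savez('w6.npz',P=P,f=f)
zone(P,.58,-.318,.08,.013,.035,'dowC')
plan(.58,-.318,.014,-.1)
```

```text
dowC n 2116 mid (0.5842, -0.3212) size 110 23 axis -0.107 z95 0.025
row [-0.003, 0.01, 0.9382] [0.0001, -0.001, 0.0007]
```

Call:
play_rows([
  [0.02,0.025,0.4,0,0,0.006,1],
  [0.02,0.025,0.7,0,0,0.006,1],
  [0.02,0.025,0.935,0,0,0.006,1],
  [0.02,0.025,0.935,0,0,0.006,1],
  [0.02,0.025,0.935,0,0,0.006,0.4],
  [0.02,0.025,0.935,0,0,0.006,0],
  [0.02,0.025,0.935,0,0,0.006,-0.4],
  [0.02,0.025,0.935,0,0,0.006,-1],
  [0.02,0.025,0.935,0,0,0.006,-1],
  [0.02,0.025,0.935,0,0,0.006,-1],
  [0.02,0.025,0.935,0,0,0.006,-1],
  [0.02,0.025,0.935,0,0,0.006,-1],
  [0.02,0.025,0.935,0,0,0.006,-1],
], squeeze=40)

```text
t: 22.35
position: [0.5852, -0.3234, 0.017]
orientation: [0.001, 0.998, -0.055, 0.002]
force: [-1.5, 1.5, 8.5]
grip_width: 0.0228
```

Run:
```python
from h import *
s=ctrl.state();print(s['position'],s['force'],s['moment'])
```

```text
[ 0.58519633 -0.32344798  0.01696159] [-1.48437359  1.53238057  8.51307291] [0.33998722 0.25271642 0.02433073]
```

Call:
play_rows([
  [0,0,-0.2,0,0,0,-1],
  [0,0,-0.5,0,0,0,-1],
  [0,0,-0.7,0,0,0,-1],
  [0,0,-0.7,0,0,0,-1],
  [0,0,-0.7,0,0,0,-1],
])

```text
t: 22.85
position: [0.5844, -0.3231, 0.1565]
orientation: [0.001, 0.998, -0.055, 0.002]
force: [-0.5, 0.1, -1.4]
grip_width: 0.0223
```

Run:
```python
from h import *
plan(.5205,-.1231,.11,-.6)
```

```text
row [-0.4281, -0.9594, 0.2287] [0.0005, -0.0033, 0.3121]
```

Call:
play_rows([
  [-0.1,-0.2,0,0,-0.003,0.06,-1],
  [-0.2,-0.4,0,0,-0.003,0.13,-1],
  [-0.3,-0.6,0,0,-0.003,0.19,-1],
  [-0.36,-0.8,0,0,-0.003,0.25,-1],
  [-0.428,-0.959,0,0,-0.003,0.312,-1],
  [-0.428,-0.959,0,0,-0.003,0.312,-1],
  [-0.428,-0.959,0,0,-0.003,0.312,-1],
  [-0.428,-0.959,0,0,-0.003,0.312,-1],
])

```text
t: 23.65
position: [0.5199, -0.1235, 0.1537]
orientation: [-0.0, 0.955, -0.295, -0.002]
force: [0.8, 0.1, 0.7]
grip_width: 0.0223
```

Run:
```python
from h import *
plan(.5205,-.1231,.06,-.6)
c=shot('wrist');P=c['P'];f=c['frame'];np.savez('w7.npz',P=P,f=f);save(f,'w7.png')
zone(P,.55,-.05,.13,.03,.0395,'strip')
```

```text
row [0.0032, -0.0038, 0.4684] [0.0006, 0.0022, 0.0004]
strip n 40 mid (0.5845, -0.1644) size 31 0 axis 0.970 z95 0.039
strip n 1042 mid (0.6516, -0.0115) size 27 25 axis 0.722 z95 0.037
strip n 1486 mid (0.6281, -0.0458) size 43 25 axis 0.970 z95 0.037
strip n 1478 mid (0.5999, -0.0871) size 44 25 axis 0.961 z95 0.037
strip n 1429 mid (0.5721, -0.1279) size 43 24 axis 1.007 z95 0.037
strip n 850 mid (0.5488, -0.1619) size 26 24 axis 0.606 z95 0.037
strip n 207 mid (0.6133, 0.0574) size 25 11 axis -0.349 z95 0.033
strip n 838 mid (0.5889, 0.0307) size 28 25 axis 0.376 z95 0.037
strip n 1199 mid (0.5658, -0.0033) size 44 25 axis 0.935 z95 0.037
strip n 1195 mid (0.5375, -0.0442) size 44 25 axis 0.941 z95 0.037
strip n 710 mid (0.514, -0.0778) size 26 25 axis -0.859 z95 0.037
strip n 185 mid (0.481, -0.127) size 24 6 axis -0.628 z95 0.037
strip n 661 mid (0.5328, 0.0036) size 128 11 axis 0.981 z95 0.039
strip n 403 mid (0.5334, 0.0701) size 34 18 axis -0.411 z95 0.039
strip n 119 mid (0.484, -0.0185) size 22 10 axis -0.778 z95 0.038
```

View pics/w7.png

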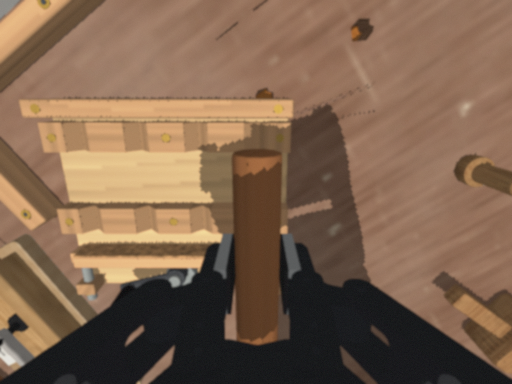

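Call:
play_rows([
  [0.003,-0.002,0.2,0,0.002,0,-1],
  [0.003,-0.002,0.35,0,0.002,0,-1],
  [0.003,-0.002,0.42,0,0.002,0,-1],
  [0.003,-0.002,0.46,0,0.002,0,-1],
  [0.003,-0.002,0.48,0,0.002,0,-1],
  [0.003,-0.002,0.5,0,0.002,0,-1],
  [0.003,-0.002,0.51,0,0.002,0,-1],
  [0.003,-0.002,0.52,0,0.002,0,-1],
  [0.003,-0.002,0.52,0,0.002,0,-1],
  [0.003,-0.002,0.52,0,0.002,0,-1],
])

```text
t: 24.7
position: [0.5204, -0.1227, 0.0504]
orientation: [0.0, 0.955, -0.295, 0.0]
force: [0.7, -0.4, -0.8]
grip_width: 0.0222
```

Call:
play_rows([
  [0,0,0.005,0,0,0,-1],
  [0,0,0.01,0,0,0,-1],
  [0,0,0.015,0,0,0,-1],
  [0,0,0.02,0,0,0,-1],
  [0,0,0.02,0,0,0,-1],
])

```text
t: 25.2
position: [0.5206, -0.1226, 0.0477]
orientation: [0.0, 0.955, -0.295, 0.0]
force: [-6.8, 5.0, 22.9]
grip_width: 0.0222
```

Call:
play_rows([
  [0,0,-0.008,0,0,0,-1],
  [0,0,-0.008,0,0,0,-1],
  [0,0,-0.008,0,0,0,-0.35],
  [0,0,-0.008,0,0,0,-0.35],
  [0,0,-0.008,0,0,0,-0.2],
  [0,0,-0.008,0,0,0,-0.2],
  [0,0,-0.008,0,0,0,-0.2],
  [0,0,-0.1,0,0,0,-0.2],
  [0,0,-0.3,0,0,0,-0.2],
  [0,0,-0.6,0,0,0,0],
  [0,0,-0.9,0,0,0,1],
  [0,0,-0.9,0,0,0,1],
  [0,0,-0.9,0,0,0,1],
])

```text
t: 26.5
position: [0.5215, -0.1229, 0.2294]
orientation: [0.0, 0.955, -0.295, 0.003]
force: [0.5, 0.6, -1.7]
grip_width: 0.0831
```

```bash
cat >> h.py <<'E'
def teeth(P):
    "sled pose from the whole teeth of the strips (tops z .035): grid fit"
    m=(P[...,2]>.0335)&(P[...,2]<.0385)&(np.hypot(P[...,0]-.57,P[...,1]+.07)<.2)
    Q=P[m][:,:2]
    from scipy.optimize import minimize
    from scipy.spatial import cKDTree
    yy=[(-104,-85)]+[(a+10,a+40) for a in (-75,-25,25)]+[(85,104)]
    T=np.array([(x/1000,y/1000) for X in (-26,50) for x in np.arange(X+1,X+24,2.5) for a,b in yy for y in np.arange(a+1,b,2.5)])
    k=cKDTree(Q)
    def cost(v):
        c,s=np.cos(v[0]),np.sin(v[0]); W=np.c_[v[1]+c*T[:,0]-s*T[:,1],v[2]+s*T[:,0]+c*T[:,1]]
        return np.minimum(k.query(W)[0],.012).mean()
    return cost,minimize
def fit(P,v0):
    cost,mi=teeth(P); r=mi(cost,v0,method='Nelder-Mead',options=dict(initial_simplex=np.array(v0)+np.array([[0,0,0],[.05,0,0],[0,.01,0],[0,0,.01]])))
    print('sled yaw,x,y',r.x.round(4),'cost mm %.2f'%(r.fun*1e3)); return r.x
def insled(v,p):
    c,s=np.cos(v[0]),np.sin(v[0]); d=np.array(p)[:2]-v[1:]; return np.round([c*d[0]+s*d[1],-s*d[0]+c*d[1]],4)
E
python3 - <<'E'
from h import *
plan(.507,.29,.2,-.02)
c=shot('wrist');P=c['P'];f=c['frame'];np.savez('w8.npz',P=P,f=f)
v=fit(P,[-.6,.549,-.0515])
zone(P,.52,-.123,.07,.046,.06,'seated')
E
```

```text
row [-1.2262, -1.6633, 0.1413] [0.0005, -0.0038, -0.3691]
sled yaw,x,y [-0.599   0.5483 -0.051 ] cost mm 0.47
seated n 310 mid (0.5754, -0.1598) size 58 7 axis 0.975 z95 0.053
seated n 2058 mid (0.5198, -0.1221) size 110 23 axis -0.601 z95 0.055
seated n 107 mid (0.4658, -0.0863) size 34 8 axis 0.959 z95 0.047
```

Call:
play_rows([
  [-0.6,-0.83,0,0,0,-0.18,1],
  [-0.6,-0.83,0,0,0,-0.18,1],
  [-0.6,-0.83,0,0,0,-0.18,1],
  [-0.6,-0.83,0,0,0,-0.18,1],
  [-0.6,-0.83,0,0,0,-0.18,1],
  [-0.6,-0.83,0,0,0,-0.18,1],
])

```text
t: 27.15
position: [0.5142, 0.0832, 0.2244]
orientation: [0.001, 0.988, -0.157, -0.001]
force: [-0.2, -0.4, 0.3]
grip_width: 0.0854
```

Run:
```python
from h import *
plan(.507,.29,.2,-.02)
```

```text
row [-0.3537, -0.9726, 0.1211] [0.0009, 0.0017, -0.1875]
```

Call:
play_rows([
  [-0.354,-0.973,0.12,0,0.002,-0.187,0],
  [-0.354,-0.973,0.12,0,0.002,-0.187,0],
  [-0.354,-0.973,0.12,0,0.002,-0.187,0],
  [-0.354,-0.973,0.12,0,0.002,-0.187,0],
  [-0.354,-0.973,0.12,0,0.002,-0.187,0],
  [-0.354,-0.973,0.12,0,0.002,-0.187,0],
  [-0.354,-0.973,0.12,0,0.002,-0.187,0],
])

```text
t: 27.85
position: [0.5087, 0.2873, 0.2013]
orientation: [0.001, 1.0, -0.012, 0.001]
force: [0.0, 0.8, -0.5]
grip_width: 0.0427
```

Run:
```python
from h import *
c=shot('wrist');P=c['P'];f=c['frame'];np.savez('w9.npz',P=P,f=f)
zone(P,.507,.29,.09,.012,.035,'A');zone(P,.35,.31,.08,.013,.035,'B')
m=(abs(P[...,0]-.507)<.03)&(P[...,1]>.2)&(P[...,1]<.27)
for y in np.arange(.2,.27,.01):
    k=m&(abs(P[...,1]-y)<.005);print(round(y,2),np.nanmax(P[...,2][k]).round(3),end='; ')
plan(.507,.29,.015,-.02)
```

```text
A n 3520 mid (0.4996, 0.2204) size 149 40 axis -0.092 z95 0.021
A n 2133 mid (0.508, 0.2919) size 110 23 axis -0.022 z95 0.025
B n 1424 mid (0.3471, 0.3109) size 111 23 axis 0.186 z95 0.024
0.2 0.025; 0.21 0.025; 0.22 0.279; 0.23 0.28; 0.24 0.28; 0.25 0.25; 0.26 0.284; 0.27 0.286; row [-0.0116, -0.0152, 0.9331] [0.0011, -0.0016, -0.0033]
```

Call:
play_rows([
  [-0.003,-0.018,0.4,0,-0.001,-0.002,0],
  [-0.003,-0.018,0.7,0,-0.001,-0.002,0],
  [-0.003,-0.018,0.93,0,-0.001,-0.002,0],
  [-0.003,-0.018,0.93,0,-0.001,-0.002,0],
  [-0.003,-0.018,0.93,0,-0.001,-0.002,-0.3],
  [-0.003,-0.018,0.93,0,-0.001,-0.002,-1],
  [-0.003,-0.018,0.93,0,-0.001,-0.002,-1],
  [-0.003,-0.018,0.93,0,-0.001,-0.002,-1],
  [-0.003,-0.018,0.93,0,-0.001,-0.002,-1],
  [-0.003,-0.018,0.93,0,-0.001,-0.002,-1],
  [-0.003,-0.018,0.93,0,-0.001,-0.002,-1],
])

```text
t: 29.0
position: [0.5084, 0.2926, 0.0161]
orientation: [0.001, 1.0, -0.01, 0.001]
force: [-0.2, -0.0, -1.6]
grip_width: 0.0228
```

Call:
play_rows([
  [0,0,-0.2,0,0,0,-1],
  [0,0,-0.5,0,0,0,-1],
  [0,0,-0.7,0,0,0,-1],
  [0,0,-0.7,0,0,0,-1],
  [0,0.3,-0.7,0,0,0,-1],
  [0,0.6,-0.7,0,0,0,-1],
  [0,0.9,-0.7,0,0,0,-1],
  [0,0.9,-0.7,0,0,0,-1],
  [0,0.9,-0.7,0,0,0,-1],
  [0,0.9,-0.7,0,0,0,-1],
])

```text
t: 30.0
position: [0.5045, 0.1125, 0.1559]
orientation: [0.0, 1.0, -0.011, 0.001]
force: [-0.2, 1.0, -0.0]
grip_width: 0.0226
```

Run:
```python
from h import *
v=[-.599,.5485,-.0512];c,s=np.cos(v[0]),np.sin(v[0])
for g,y in zip('1234',(.075,.025,-.025,-.075)): print(g,round(v[1]+c*.017-s*y,4),round(v[2]+s*.017+c*y,4))
plan(v[1]+c*.017-s*.075,v[2]+s*.017+c*.075,.15,-.599)
```

```text
1 0.6048 0.0012
2 0.5766 -0.0401
3 0.5484 -0.0814
4 0.5203 -0.1227
row [0.5132, 0.5458, 0.0308] [0.0004, -0.0009, 0.3677]
```

Call:
play_rows([
  [0.13,0.14,0,0,-0.001,0.09,-1],
  [0.26,0.28,0,0,-0.001,0.18,-1],
  [0.39,0.42,0,0,-0.001,0.28,-1],
  [0.513,0.546,0,0,-0.001,0.368,-1],
  [0.513,0.546,0,0,-0.001,0.368,-1],
  [0.513,0.546,0,0,-0.001,0.368,-1],
  [0.513,0.546,0,0,-0.001,0.368,-1],
  [0.513,0.546,0,0,-0.001,0.368,-1],
])

```text
t: 30.8
position: [0.6044, 0.0028, 0.1563]
orientation: [0.0, 0.956, -0.294, -0.0]
force: [-0.0, 0.6, -0.4]
grip_width: 0.0222
```

Run:
```python
from h import *
plan(.6048,.0012,.0485,-.599)
c=shot('wrist');P=c['P'];f=c['frame']
v=fit(P,[-.6,.549,-.0515]); plan(v[1]+np.cos(v[0])*.017-np.sin(v[0])*.075,v[2]+np.sin(v[0])*.017+np.cos(v[0])*.075,.0485,v[0])
```

```text
row [0.0059, 0.005, 0.5392] [0.0005, 0.0001, 0.002]
sled yaw,x,y [-0.5956  0.5482 -0.0538] cost mm 1.11
row [0.0098, 0.0159, 0.5395] [0.0005, -0.0, -0.0004]
```

Call:
play_rows([
  [0.006,0.006,0.2,0,0,0.002,-1],
  [0.006,0.006,0.35,0,0,0.002,-1],
  [0.006,0.006,0.42,0,0,0.002,-1],
  [0.006,0.006,0.46,0,0,0.002,-1],
  [0.006,0.006,0.49,0,0,0.002,-1],
  [0.006,0.006,0.51,0,0,0.002,-1],
  [0.006,0.006,0.525,0,0,0.002,-1],
  [0.006,0.006,0.535,0,0,0.002,-1],
  [0.006,0.006,0.54,0,0,0.002,-1],
  [0.006,0.006,0.54,0,0,0.002,-1],
])

```text
t: 31.85
position: [0.6053, -0.0003, 0.0485]
orientation: [0.0, 0.955, -0.296, 0.0]
force: [0.3, -0.3, -0.2]
grip_width: 0.0229
```

Call:
play_rows([
  [0,0,0.005,0,0,0,-1],
  [0,0,0.008,0,0,0,-1],
  [0,0,0.012,0,0,0,-1],
  [0,0,0.012,0,0,0,-1],
])

```text
t: 32.25
position: [0.6056, -0.0001, 0.0464]
orientation: [0.0, 0.955, -0.296, 0.0]
force: [-0.5, 2.6, 3.8]
grip_width: 0.0229
```

Call:
play_rows([
  [0,0,0.004,0,0,0,-1],
  [0,0,0.004,0,0,0,-1],
  [0,0,0.004,0,0,0,-0.35],
  [0,0,0.004,0,0,0,-0.35],
  [0,0,0.004,0,0,0,-0.2],
  [0,0,0.004,0,0,0,-0.2],
  [0,0,0.004,0,0,0,-0.2],
  [0,0,-0.1,0,0,0,-0.2],
  [0,0,-0.3,0,0,0,-0.2],
  [0,0,-0.6,0,0,0,0],
  [0,0,-0.9,0,0,0,1],
  [0,0,-0.9,0,0,0,1],
  [0,0,-0.9,0,0,0,1],
])

```text
t: 33.55
position: [0.6065, -0.0003, 0.2295]
orientation: [-0.0, 0.955, -0.296, 0.003]
force: [0.4, 0.5, -0.1]
grip_width: 0.0833
```

Run:
```python
from h import *
plan(.46,.15,.23,-.1);plan(.347,.311,.2,.19)
c=shot('wrist');P=c['P'];f=c['frame'];np.savez('w8.npz',P=P,f=f)
v=fit(P,[-.6,.549,-.0515])
zone(P,.605,-.0,.07,.046,.06,'seated');zone(P,.52,-.123,.07,.046,.06,'seated4')
```

```text
row [-1.0291, -0.205, -0.0077] [-0.0006, -0.0038, -0.3192]
row [-1.9512, -0.5488, 0.1381] [-0.0, -0.0039, -0.5038]
sled yaw,x,y [-0.6003  0.5486 -0.0519] cost mm 0.61
seated n 361 mid (0.6584, -0.0381) size 60 7 axis 0.966 z95 0.053
seated n 2043 mid (0.6062, 0.0004) size 110 23 axis -0.601 z95 0.055
seated n 113 mid (0.549, 0.0345) size 42 7 axis 1.016 z95 0.047
seated4 n 330 mid (0.5755, -0.1591) size 58 7 axis 0.977 z95 0.053
seated4 n 2106 mid (0.52, -0.122) size 110 24 axis -0.602 z95 0.055
seated4 n 142 mid (0.4701, -0.0806) size 46 9 axis 0.925 z95 0.047
```

Two seated. Now dowel B.

Call:
play_rows([
  [-0.98,-0.275,0,0,0,-0.25,1],
  [-0.98,-0.275,0,0,0,-0.25,1],
  [-0.98,-0.275,0,0,0,-0.25,1],
  [-0.98,-0.275,0,0,0,-0.25,1],
  [-0.98,-0.275,0,0,0,-0.25,1],
  [-0.98,-0.275,0,0,0,-0.25,1],
])

```text
t: 34.2
position: [0.4738, 0.1567, 0.2247]
orientation: [0.001, 0.995, -0.103, -0.001]
force: [-0.6, 0.2, 0.6]
grip_width: 0.0855
```

Run:
```python
from h import *
plan(.347,.311,.2,.19)
```

```text
row [-0.7785, -0.6254, 0.1237] [0.0008, 0.0014, -0.2525]
```

Call:
play_rows([
  [-0.778,-0.625,0.12,0,0.001,-0.252,0],
  [-0.778,-0.625,0.12,0,0.001,-0.252,0],
  [-0.778,-0.625,0.12,0,0.001,-0.252,0],
  [-0.778,-0.625,0.12,0,0.001,-0.252,0],
  [-0.778,-0.625,0.12,0,0.001,-0.252,0],
  [-0.778,-0.625,0.12,0,0.001,-0.252,0],
  [-0.778,-0.625,0.12,0,0.001,-0.252,0],
])

```text
t: 34.9
position: [0.3496, 0.3097, 0.2014]
orientation: [0.001, 0.996, 0.093, 0.001]
force: [-0.0, -0.4, 0.2]
grip_width: 0.0426
```

Run:
```python
from h import *
c=shot('wrist');P=c['P'];f=c['frame']
zone(P,.347,.311,.08,.013,.035,'B')
plan(.347,.311,.0155,.188)
```

```text
B n 2081 mid (0.3466, 0.3112) size 110 24 axis 0.183 z95 0.024
row [-0.0127, -0.0107, 0.9301] [0.0008, -0.0007, -0.002]
```

Call:
play_rows([
  [-0.01,-0.01,0.4,0,0,0,0],
  [-0.01,-0.01,0.7,0,0,0,0],
  [-0.01,-0.01,0.925,0,0,0,0],
  [-0.01,-0.01,0.925,0,0,0,0],
  [-0.01,-0.01,0.925,0,0,0,-0.3],
  [-0.01,-0.01,0.925,0,0,0,-1],
  [-0.01,-0.01,0.925,0,0,0,-1],
  [-0.01,-0.01,0.925,0,0,0,-1],
  [-0.01,-0.01,0.925,0,0,0,-1],
  [-0.01,-0.01,0.925,0,0,0,-1],
  [-0.01,-0.01,0.925,0,0,0,-1],
])

```text
t: 36.05
position: [0.3464, 0.3122, 0.0171]
orientation: [0.0, 0.996, 0.094, 0.001]
force: [-0.3, 0.2, 0.0]
grip_width: 0.022
```

Call:
play_rows([
  [0,0,-0.2,0,0,0,-1],
  [0,0,-0.5,0,0,0,-1],
  [0,0,-0.7,0,0,0,-1],
  [0,0,-0.7,0,0,0,-1],
  [0.2,0.3,-0.7,0,0,0.05,-1],
  [0.4,0.5,-0.7,0,0,0.1,-1],
  [0.5,0.8,-0.7,0,0,0.2,-1],
  [0.6,0.95,-0.7,0,0,0.25,-1],
  [0.6,0.95,-0.7,0,0,0.25,-1],
  [0.6,0.95,-0.7,0,0,0.25,-1],
])

```text
t: 37.05
position: [0.501, 0.1454, 0.1566]
orientation: [0.0, 0.995, -0.104, 0.001]
force: [0.6, -0.4, 1.1]
grip_width: 0.0223
```

Run:
```python
from h import *
plan(.5768,-.0405,.15,-.6)
c=shot('top');v=fit(c['P'],[-.6,.549,-.0515])
```

```text
row [0.5637, 0.8305, 0.0343] [0.0003, -0.0011, 0.249]
sled yaw,x,y [-0.5959  0.5456 -0.0489] cost mm 2.03
```

Call:
play_rows([
  [0.14,0.2,0,0,-0.001,0.06,-1],
  [0.28,0.4,0,0,-0.001,0.12,-1],
  [0.42,0.6,0,0,-0.001,0.18,-1],
  [0.564,0.83,0,0,-0.001,0.249,-1],
  [0.564,0.83,0,0,-0.001,0.249,-1],
  [0.564,0.83,0,0,-0.001,0.249,-1],
  [0.564,0.83,0,0,-0.001,0.249,-1],
  [0.564,0.83,0,0,-0.001,0.249,-1],
  [0.564,0.83,0,0,-0.001,0.249,-1],
])

```text
t: 38.0
position: [0.5757, -0.0364, 0.1574]
orientation: [0.0, 0.956, -0.293, -0.0]
force: [0.4, -0.4, -0.0]
grip_width: 0.0223
```

Run:
```python
from h import *
plan(.5768,-.0405,.0485,-.6)
c=shot('wrist');P=c['P'];f=c['frame']
v=fit(P,[-.6,.549,-.0515]);zone(P,.605,-.0,.07,.046,.06,'seated')
```

```text
row [0.0163, 0.0137, 0.5443] [0.0001, 0.0001, 0.0034]
sled yaw,x,y [-0.5944  0.5492 -0.0518] cost mm 1.13
seated n 573 mid (0.659, -0.0379) size 60 7 axis 0.972 z95 0.053
seated n 3286 mid (0.6061, -0.0) size 110 23 axis -0.604 z95 0.055
seated n 71 mid (0.5551, 0.0451) size 16 6 axis 0.953 z95 0.047
```

Call:
play_rows([
  [0,0,0.02,0,0,0.002,-1],
  [0,0,0.02,0,0,0.002,-1],
  [0,0,0.02,0,0,0.002,-1],
])

```text
t: 38.35
position: [0.5758, -0.0376, 0.1531]
orientation: [0.0, 0.955, -0.295, -0.0]
force: [0.5, -0.4, -0.3]
grip_width: 0.0226
```

Run:
```python
from h import *
plan(.5768,-.0405,.0485,-.6)
```

```text
row [0.0125, 0.009, 0.523] [0.0002, 0.0003, 0.0002]
```

Call:
play_rows([
  [0.011,0.008,0.2,0,0,0,-1],
  [0.011,0.008,0.35,0,0,0,-1],
  [0.011,0.008,0.42,0,0,0,-1],
  [0.011,0.008,0.46,0,0,0,-1],
  [0.011,0.008,0.46,0,0,0,-1],
  [0.011,0.008,0.46,0,0,0,-1],
])

```text
t: 38.95
position: [0.5776, -0.0404, 0.0625]
orientation: [-0.0, 0.955, -0.295, 0.001]
force: [-0.7, 0.3, -0.7]
grip_width: 0.0225
```

Run:
```python
from h import *
plan(.5768,-.0405,.0485,-.6)
```

```text
row [-0.003, 0.0028, 0.0699] [-0.0004, -0.001, 0.0002]
```

Call:
play_rows([
  [-0.002,0.002,0.02,0,0,0,-1],
  [-0.002,0.002,0.04,0,0,0,-1],
  [-0.002,0.002,0.055,0,0,0,-1],
  [-0.002,0.002,0.065,0,0,0,-1],
  [-0.002,0.002,0.07,0,0,0,-1],
  [-0.002,0.002,0.074,0,0,0,-1],
  [-0.002,0.002,0.074,0,0,0,-1],
])

```text
t: 39.65
position: [0.5767, -0.0401, 0.047]
orientation: [-0.0, 0.955, -0.295, 0.0]
force: [0.0, 2.5, 4.8]
grip_width: 0.0225
```

Call:
play_rows([
  [0,0,0.003,0,0,0,-1],
  [0,0,0.003,0,0,0,-1],
  [0,0,0.003,0,0,0,-0.35],
  [0,0,0.003,0,0,0,-0.35],
  [0,0,0.003,0,0,0,-0.25],
  [0,0,0.003,0,0,0,-0.25],
  [0,0,0.003,0,0,0,-0.25],
  [0,0,-0.1,0,0,0,-0.25],
  [0,0,-0.3,0,0,0,-0.25],
  [-0.1,0,-0.6,0,0,0,0],
  [-0.3,0,-0.9,0,0,0,1],
  [-0.4,0,-0.9,0,0,0,1],
  [-0.4,0,-0.9,0,0,0,1],
  [-0.4,0,-0.9,0,0,0,1],
])

```text
t: 41.05
position: [0.5103, 0.005, 0.2271]
orientation: [-0.0, 0.955, -0.295, 0.001]
force: [-0.3, -1.2, 0.7]
grip_width: 0.0853
```

Run:
```python
from h import *
c=shot('wrist');P=c['P'];f=c['frame'];np.savez('w10.npz',P=P,f=f);save(f,'w10.png')
v=fit(P,[-.6,.549,-.0515])
for p in ((.605,0),(.577,-.04),(.52,-.123)): zone(P,*p,.065,.047,.06,'seat')
zone(P,.51,.03,.04,.062,.09,'knob'); plan(.5105,.029,.15,-.115)
```

```text
sled yaw,x,y [-0.6011  0.5491 -0.0522] cost mm 0.60
seat n 154 mid (0.6571, -0.0358) size 39 3 axis 0.973 z95 0.053
seat n 2599 mid (0.606, 0.0001) size 110 22 axis -0.601 z95 0.056
seat n 1965 mid (0.5772, -0.0406) size 103 22 axis -0.593 z95 0.056
seat n 123 mid (0.6294, -0.0758) size 35 3 axis 0.967 z95 0.053
seat n 2598 mid (0.5776, -0.0409) size 110 23 axis -0.602 z95 0.056
seat n 1976 mid (0.6055, 0.0005) size 103 22 axis -0.606 z95 0.056
seat n 129 mid (0.5724, -0.1591) size 33 3 axis 0.975 z95 0.053
seat n 2615 mid (0.52, -0.122) size 110 23 axis -0.602 z95 0.056
knob n 173 mid (0.5089, 0.0287) size 13 13 axis -0.760 z95 0.076
row [-0.0684, -0.1011, 0.3806] [0.0002, 0.0, -0.3085]
```

View pics/w10.png

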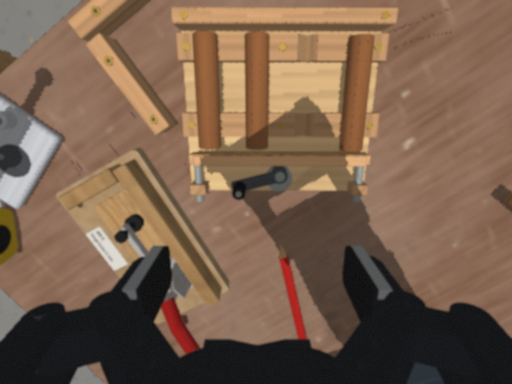

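Call:
play_rows([
  [-0.068,-0.1,0,0,0,-0.15,1],
  [-0.068,-0.1,0,0,0,-0.308,0.2],
  [-0.068,-0.1,0,0,0,-0.308,0.2],
  [-0.068,-0.1,0,0,0,-0.308,0.2],
  [-0.068,-0.1,0.38,0,0,-0.308,0.2],
  [-0.068,-0.1,0.38,0,0,-0.308,0.2],
  [-0.068,-0.1,0.38,0,0,-0.308,0.2],
  [-0.068,-0.1,0.38,0,0,-0.308,0.2],
], squeeze=20)

```text
t: 41.9
position: [0.5107, 0.0286, 0.1501]
orientation: [0.0, 0.998, -0.058, -0.001]
force: [0.3, -0.8, -0.3]
grip_width: 0.0514
```

Run:
```python
from h import *
plan(.511,.0292,.065,-.115)
```

```text
row [0.002, -0.0034, 0.4257] [0.0002, 0.0011, -0.0009]
```

Call:
play_rows([
  [0,-0.003,0.25,0,0,0,0.2],
  [0,-0.003,0.4,0,0,0,0.1],
  [0,-0.003,0.427,0,0,0,0],
  [0,-0.003,0.427,0,0,0,0],
  [0,-0.003,0.427,0,0,0,-0.6],
  [0,-0.003,0.427,0,0,0,-1],
  [0,-0.003,0.427,0,0,0,-1],
  [0,-0.003,0.427,0,0,0,-1],
  [0,-0.003,0.427,0,0,0,-1],
  [0,-0.003,0.427,0,0,0,-1],
])

```text
t: 42.9
position: [0.5115, 0.0295, 0.0667]
orientation: [0.0, 0.998, -0.058, 0.002]
force: [-0.2, -0.5, 8.4]
grip_width: 0.0131
```

Run:
```python
from h import *
print(ctrl.state()['force'])
arc(.4953,-.0132,70,135,20)
```

```text
[-0.21552634 -0.51232087  8.39680558]
[-0.017, -0.0] [-0.029, -0.002] [-0.042, -0.003] [-0.055, -0.004] [-0.067, -0.003] [-0.08, -0.002] [-0.093, -0.001] [-0.105, 0.002] [-0.118, 0.005] [-0.13, 0.009] [-0.142, 0.013] [-0.153, 0.018] [-0.165, 0.024] [-0.176, 0.031] [-0.186, 0.038] [-0.196, 0.045] [-0.206, 0.054] [-0.215, 0.063] [-0.224, 0.072] [-0.232, 0.082]
```

Call:
play_rows([
  [-0.015,0,0,0,0,0,-1],
  [-0.029,-0.002,0,0,0,0,-1],
  [-0.042,-0.003,0,0,0,0,-1],
  [-0.055,-0.004,0,0,0,0,-1],
  [-0.067,-0.003,0,0,0,0,-1],
  [-0.08,-0.002,0,0,0,0,-1],
  [-0.093,-0.001,0,0,0,0,-1],
  [-0.105,0.002,0,0,0,0,-1],
  [-0.118,0.005,0,0,0,0,-1],
  [-0.13,0.009,0,0,0,0,-1],
  [-0.142,0.013,0,0,0,0,-1],
  [-0.153,0.018,0,0,0,0,-1],
  [-0.165,0.024,0,0,0,0,-1],
  [-0.176,0.031,0,0,0,0,-1],
  [-0.186,0.038,0,0,0,0,-1],
  [-0.196,0.045,0,0,0,0,-1],
  [-0.206,0.054,0,0,0,0,-1],
  [-0.215,0.063,0,0,0,0,-1],
  [-0.224,0.072,0,0,0,0,-1],
  [-0.232,0.082,0,0,0,0,-1],
])

```text
t: 44.9
position: [0.464, 0.0186, 0.0667]
orientation: [-0.0, 0.998, -0.058, 0.002]
force: [1.7, 0.3, 7.9]
grip_width: 0.0131
```

Run:
```python
from h import *
print(ctrl.state()['force'])
c=shot('wrist');v=fit(c['P'],[-.6,.549,-.0515])
p=ctrl.state()['position'];print(np.degrees(np.arctan2(p[1]+.0132,p[0]-.4953)),np.hypot(p[1]+.0132,p[0]-.4953))
arc(.4953,-.0132,135,197,20)
```

```text
[1.6557772  0.30147588 7.85889095]
sled yaw,x,y [-0.5771  0.5456 -0.0506] cost mm 6.22
134.94766055545742 0.044619471357390944
[-0.009, 0.009] [-0.016, 0.019] [-0.022, 0.029] [-0.027, 0.04] [-0.033, 0.051] [-0.037, 0.063] [-0.041, 0.074] [-0.044, 0.086] [-0.046, 0.098] [-0.048, 0.11] [-0.05, 0.122] [-0.05, 0.134] [-0.05, 0.146] [-0.049, 0.158] [-0.048, 0.17] [-0.046, 0.182] [-0.043, 0.194] [-0.04, 0.206] [-0.036, 0.218] [-0.031, 0.229]
```

Call:
play_rows([
  [-0.009,0.009,0,0,0,0,-1],
  [-0.016,0.019,0,0,0,0,-1],
  [-0.022,0.029,0,0,0,0,-1],
  [-0.027,0.04,0,0,0,0,-1],
  [-0.033,0.051,0,0,0,0,-1],
  [-0.037,0.063,0,0,0,0,-1],
  [-0.041,0.074,0,0,0,0,-1],
  [-0.044,0.086,0,0,0,0,-1],
  [-0.046,0.098,0,0,0,0,-1],
  [-0.048,0.11,0,0,0,0,-1],
  [-0.05,0.122,0,0,0,0,-1],
  [-0.05,0.134,0,0,0,0,-1],
  [-0.05,0.146,0,0,0,0,-1],
  [-0.049,0.158,0,0,0,0,-1],
  [-0.048,0.17,0,0,0,0,-1],
  [-0.046,0.182,0,0,0,0,-1],
  [-0.043,0.194,0,0,0,0,-1],
  [-0.04,0.206,0,0,0,0,-1],
  [-0.036,0.218,0,0,0,0,-1],
  [-0.031,0.229,0,0,0,0,-1],
])

```text
t: 46.95
position: [0.4529, -0.0263, 0.0667]
orientation: [0.0, 0.998, -0.058, 0.002]
force: [3.5, 3.2, 6.5]
grip_width: 0.0129
```

Run:
```python
from h import *
print(ctrl.state()['force'])
c=shot('wrist');P=c['P']
p=ctrl.state()['position'];print(np.degrees(np.arctan2(p[1]+.0132,p[0]-.4953)),np.hypot(p[1]+.0132,p[0]-.4953))
zone(P,.56,-.06,.16,.047,.06,'dow/fence')
arc(.4953,-.0132,197,228,12)
```

```text
[3.52926515 3.16010982 6.50054032]
-162.513024814625 0.044333131013092726
dow/fence n 2194 mid (0.5731, 0.0216) size 23 23 axis -1.393 z95 0.055
dow/fence n 4960 mid (0.556, -0.0265) size 49 23 axis -0.692 z95 0.055
dow/fence n 9348 mid (0.5183, -0.121) size 95 24 axis -0.599 z95 0.055
dow/fence n 1866 mid (0.4739, -0.0197) size 52 13 axis 0.321 z95 0.056
[0.0, 0.009] [0.005, 0.018] [0.01, 0.027] [0.016, 0.035] [0.022, 0.043] [0.028, 0.051] [0.034, 0.059] [0.041, 0.067] [0.049, 0.074] [0.056, 0.08] [0.064, 0.087] [0.072, 0.093]
```

Call:
play_rows([
  [0.001,0.009,0,0,0,0,-1],
  [0.005,0.018,0,0,0,0,-1],
  [0.01,0.027,0,0,0,0,-1],
  [0.016,0.035,0,0,0,0,-1],
  [0.022,0.043,0,0,0,0,-1],
  [0.028,0.051,0,0,0,0,-1],
  [0.034,0.059,0,0,0,0,-1],
  [0.041,0.067,0,0,0,0,-1],
  [0.049,0.074,0,0,0,0,-1],
  [0.056,0.08,0,0,0,0,-1],
  [0.064,0.087,0,0,0,0,-1],
  [0.072,0.093,0,0,0,0,-1],
  [0.072,0.093,0,0,0,0,-1],
])

```text
t: 48.3
position: [0.4646, -0.046, 0.0666]
orientation: [-0.0, 0.998, -0.058, 0.002]
force: [1.9, 5.4, 8.4]
grip_width: 0.0129
```

Run:
```python
from h import *
print(ctrl.state()['force'])
c=shot('wrist');P=c['P']
p=ctrl.state()['position'];print(p,np.degrees(np.arctan2(p[1]+.0132,p[0]-.4953)),np.hypot(p[1]+.0132,p[0]-.4953))
zone(P,.56,-.06,.16,.047,.06,'dow/fence')
```

```text
[1.9323952  5.41264236 8.40502183]
[ 0.46460468 -0.04597022  0.06659326] -133.12747710821915 0.044900896879766276
dow/fence n 3840 mid (0.5798, 0.017) size 38 23 axis -0.768 z95 0.055
dow/fence n 6292 mid (0.5631, -0.0316) size 63 22 axis -0.647 z95 0.055
dow/fence n 10829 mid (0.5284, -0.1285) size 116 30 axis -0.624 z95 0.055
dow/fence n 1678 mid (0.478, -0.0305) size 56 14 axis 0.882 z95 0.056
```

Call:
play_rows([
  [0,0,0,0,0,0,-0.3],
  [0,0,0,0,0,0,0],
  [0,0,0,0,0,0,0],
  [0,0,-0.2,0,0,0,0.3],
  [0,0,-0.4,0,0,0,1],
  [-0.1,0,-0.8,0,0,0,1],
  [-0.2,0.0,-1,0,0,0,1],
  [-0.2,0.0,-1,0,0,0,1],
  [-0.2,0.0,-1,0,0,0,1],
  [-0.2,0.0,-1,0,0,0,1],
])

```text
t: 49.35
position: [0.4233, -0.0417, 0.2651]
orientation: [0.0, 0.998, -0.058, 0.0]
force: [-0.1, 0.2, -0.1]
grip_width: 0.0856
```

Run:
```python
from h import *
c=shot('wrist');P=c['P'];f=c['frame'];np.savez('w11.npz',P=P,f=f);save(f,'w11.png')
v=fit(P,[-.6,.549,-.0515])
zone(P,.56,-.06,.16,.047,.06,'dow/fence')
zone(P,.463,-.045,.04,.062,.09,'knob'); 
m=(P[...,2]>.026)&(P[...,2]<.034)&(P[...,1]>.04)&(P[...,0]>.55)&(P[...,1]<.09);Q=P[m];print('stop ymin',np.percentile(Q[:,1],2),'x',np.percentile(Q[:,0],[1,99]))
```

```text
sled yaw,x,y [-0.6126  0.5475 -0.0508] cost mm 3.27
dow/fence n 1021 mid (0.586, 0.0134) size 50 23 axis -0.676 z95 0.055
dow/fence n 1567 mid (0.5688, -0.0353) size 77 23 axis -0.632 z95 0.056
dow/fence n 2908 mid (0.5315, -0.1319) size 124 54 axis -0.664 z95 0.056
dow/fence n 398 mid (0.4786, -0.0273) size 52 14 axis 0.770 z95 0.052
knob n 138 mid (0.4605, -0.0441) size 13 13 axis -0.438 z95 0.076
stop ymin 0.047126837747178865 x [0.5508472 0.6141308]
```

View pics/w11.png

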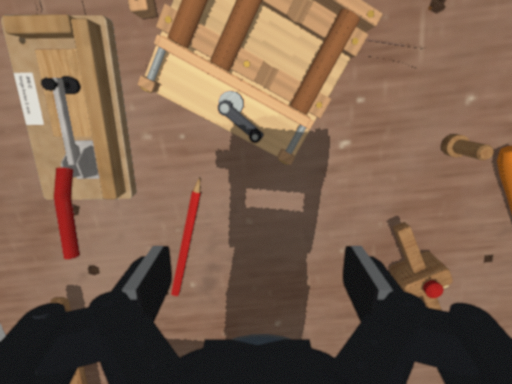

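Run:
```python
from h import *
plan(.4045,-.05,.1,-.6)
```

```text
row [-0.0868, 0.0523, 0.8218] [0.0002, 0.0007, 0.3081]
```

Call:
play_rows([
  [-0.087,0.052,0,0,0,0.1,-1],
  [-0.087,0.052,0.2,0,0,0.2,-1],
  [-0.087,0.052,0.4,0,0,0.308,-1],
  [-0.087,0.052,0.6,0,0,0.308,-1],
  [-0.087,0.052,0.82,0,0,0.308,-1],
  [-0.087,0.052,0.82,0,0,0.308,-1],
  [-0.087,0.052,0.82,0,0,0.308,-1],
  [-0.087,0.052,0.82,0,0,0.308,-1],
])

```text
t: 50.2
position: [0.4058, -0.0502, 0.1026]
orientation: [-0.0, 0.955, -0.295, 0.001]
force: [0.3, -0.1, -0.2]
grip_width: -0.0003
```

Run:
```python
from h import *
print(ctrl.state()['force'])
plan(.4045,-.05,.018,-.6)
```

```text
[ 0.25738711 -0.08580496 -0.18042344]
row [-0.0067, 0.0032, 0.4231] [-0.0004, -0.0012, 0.0002]
```

Call:
play_rows([
  [-0.005,0,0.2,0,0,0,-1],
  [-0.005,0,0.35,0,0,0,-1],
  [-0.005,0,0.42,0,0,0,-1],
  [-0.005,0,0.42,0,0,0,-1],
  [-0.005,0,0.42,0,0,0,-1],
])

```text
t: 50.7
position: [0.4051, -0.0496, 0.0186]
orientation: [-0.0, 0.955, -0.295, 0.001]
force: [0.1, -0.3, 0.6]
grip_width: 0.0
```

Run:
```python
from h import *
print(ctrl.state()['force'])
for p in ((.418,-.0593,-.6),(.4331,-.0912,-.4),(.4542,-.1197,-.2),(.481,-.143,0)): plan(p[0],p[1],.018,p[2])
```

```text
[ 0.11729832 -0.34294748  0.58544627]
row [0.0805, 0.0035, 0.0031] [-0.0004, -0.0014, 0.0002]
row [0.2328, 0.0926, 0.0034] [-0.0003, -0.0014, -0.1271]
row [0.4004, 0.1507, 0.0037] [-0.0002, -0.0014, -0.2545]
row [0.5767, 0.1712, 0.0041] [-0.0, -0.0014, -0.3818]
```

Call:
play_rows([
  [0.02,0.001,0.003,0,0,0,-1],
  [0.04,0.002,0.003,0,0,0,-1],
  [0.06,0.003,0.003,0,0,0,-1],
  [0.08,0.003,0.003,0,0,0,-1],
  [0.1,0.015,0.003,0,0,-0.016,-1],
  [0.12,0.026,0.003,0,0,-0.032,-1],
  [0.14,0.037,0.003,0,0,-0.048,-1],
  [0.158,0.048,0.003,0,0,-0.064,-1],
  [0.177,0.059,0.003,0,0,-0.08,-1],
  [0.195,0.07,0.003,0,0,-0.095,-1],
  [0.214,0.082,0.003,0,0,-0.111,-1],
  [0.233,0.093,0.003,0,0,-0.127,-1],
  [0.233,0.093,0.003,0,0,-0.127,-1],
])

```text
t: 52.0
position: [0.4313, -0.0912, 0.0164]
orientation: [-0.0, 0.98, -0.199, -0.001]
force: [-5.4, -0.6, 1.1]
grip_width: 0.0002
```

Run:
```python
from h import *
print(ctrl.state()['force'])
c=shot('top');P=c['P'];np.savez('t12.npz',P=P,f=c['frame'])
c=shot('wrist');P=c['P'];np.savez('w12.npz',P=P,f=c['frame']);zone(P,.56,-.06,.16,.047,.06,'dow/fence')
for p in ((.4331,-.0912,-.4),(.4542,-.1197,-.2),(.481,-.143,0)): plan(p[0],p[1],.018,p[2])
```

```text
[-5.36480023 -0.59842113  1.14998292]
dow/fence n 8032 mid (0.5158, -0.122) size 32 23 axis -0.421 z95 0.055
dow/fence n 4399 mid (0.4835, -0.0523) size 59 14 axis 0.999 z95 0.057
dow/fence n 1789 mid (0.4443, -0.0828) size 41 20 axis 0.855 z95 0.059
dow/fence n 1794 mid (0.4338, -0.1074) size 41 21 axis 1.474 z95 0.059
dow/fence n 100 mid (0.4382, -0.0595) size 9 4 axis -1.456 z95 0.060
dow/fence n 63 mid (0.4144, -0.1185) size 6 3 axis 0.235 z95 0.060
row [0.008, -0.0027, -0.008] [0.0003, 0.001, -0.0006]
row [0.1607, 0.0873, -0.0082] [0.0002, 0.001, -0.1279]
row [0.3296, 0.1423, -0.0085] [0.0001, 0.001, -0.2552]
```

Call:
play_rows([
  [0.02,0.011,-0.006,0,0,-0.016,-1],
  [0.04,0.022,-0.008,0,0,-0.032,-1],
  [0.06,0.033,-0.008,0,0,-0.048,-1],
  [0.08,0.044,-0.008,0,0,-0.064,-1],
  [0.1,0.055,-0.008,0,0,-0.08,-1],
  [0.12,0.066,-0.008,0,0,-0.096,-1],
  [0.14,0.077,-0.008,0,0,-0.112,-1],
  [0.16,0.087,-0.008,0,0,-0.128,-1],
  [0.18,0.094,-0.008,0,0,-0.144,-1],
  [0.2,0.101,-0.008,0,0,-0.16,-1],
  [0.22,0.108,-0.008,0,0,-0.176,-1],
  [0.24,0.115,-0.008,0,0,-0.19,-1],
  [0.26,0.122,-0.008,0,0,-0.205,-1],
  [0.28,0.129,-0.008,0,0,-0.22,-1],
  [0.28,0.129,-0.008,0,0,-0.22,-1],
])

```text
t: 53.6
position: [0.4744, -0.1371, 0.0183]
orientation: [0.0, 1.0, -0.027, 0.001]
force: [-0.1, 0.2, -0.1]
grip_width: -0.0002
```

Run:
```python
from h import *
s=ctrl.state();print(s['force'])
plan(s['position'][0]-.02,s['position'][1],.018,0)
```

```text
[-0.12784301  0.20552232 -0.10628755]
row [-0.0999, 0.0054, 0.0014] [0.0004, -0.0008, -0.0343]
```

Call:
play_rows([
  [-0.1,0,0,0,0,-0.034,-1],
  [-0.15,0,-0.1,0,0,-0.034,-1],
  [-0.15,0,-0.4,0,0,-0.034,-1],
  [-0.15,-0.1,-0.7,0,0,-0.034,-1],
  [-0.15,-0.2,-1,0,0,-0.034,-1],
  [-0.15,-0.2,-1,0,0,-0.034,-1],
  [-0.15,-0.2,-1,0,0,-0.034,-1],
  [-0.15,-0.2,-1,0,0,-0.034,-1],
])

```text
t: 54.4
position: [0.4462, -0.095, 0.2186]
orientation: [0.0, 1.0, -0.0, 0.001]
force: [-0.1, -0.1, -0.5]
grip_width: -0.0001
```

Run:
```python
from h import *
c=shot('wrist');P=c['P'];f=c['frame'];np.savez('w13.npz',P=P,f=f);save(f,'w13.png')
fit(P,[-.03,.585,-.063])
zone(P,.59,-.06,.16,.047,.06,'dow/fence')
zone(P,.5,-.1,.07,.062,.09,'knob')
zone(P,.7,.03,.12,.026,.034,'rail')
```

```text
sled yaw,x,y [-0.0863  0.5847 -0.0663] cost mm 6.29
dow/fence n 1384 mid (0.5837, 0.0078) size 48 22 axis -0.100 z95 0.055
dow/fence n 1505 mid (0.5818, -0.0418) size 52 23 axis -0.102 z95 0.056
dow/fence n 1719 mid (0.5774, -0.141) size 60 23 axis -0.091 z95 0.056
dow/fence n 547 mid (0.5127, -0.0779) size 47 14 axis 1.266 z95 0.051
knob n 186 mid (0.5046, -0.1037) size 13 13 axis 0.601 z95 0.075
rail n 246 mid (0.6075, 0.0647) size 20 9 axis -1.535 z95 0.033
```

View pics/w13.png

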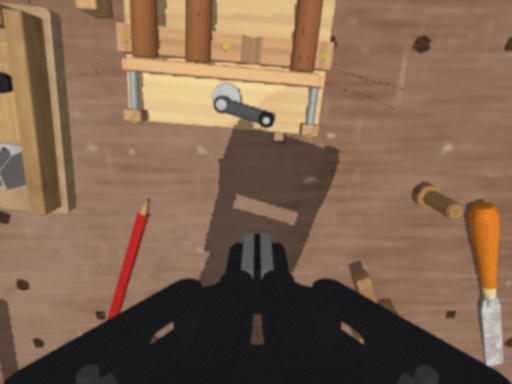

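Run:
```python
from h import *
plan(.455,-.088,.018,0)
```

```text
row [0.0465, -0.0356, 0.998] [0.0001, -0.0, -0.0008]
```

Call:
play_rows([
  [0.046,-0.035,0.3,0,0,0,-1],
  [0.046,-0.035,0.6,0,0,0,-1],
  [0.046,-0.035,0.9,0,0,0,-1],
  [0.046,-0.035,0.998,0,0,0,-1],
  [0.046,-0.035,0.998,0,0,0,-1],
  [0.1,-0.035,0.998,0,0,0,-1],
  [0.14,-0.035,0.998,0,0,0,-1],
  [0.17,-0.035,0.998,0,0,0,-1],
  [0.2,-0.035,0.998,0,0,0,-1],
  [0.22,-0.035,0.998,0,0,0,-1],
  [0.24,-0.035,0.998,0,0,0,-1],
  [0.26,-0.035,0.998,0,0,0,-1],
  [0.28,-0.035,0.998,0,0,0,-1],
  [0.3,-0.035,0.998,0,0,0,-1],
  [0.32,-0.035,0.998,0,0,0,-1],
  [0.33,-0.035,0.998,0,0,0,-1],
  [0.33,-0.035,0.998,0,0,0,-1],
])

```text
t: 56.15
position: [0.5112, -0.088, 0.0183]
orientation: [-0.0, 1.0, -0.001, -0.001]
force: [-3.8, -0.9, -1.4]
grip_width: -0.0001
```

Run:
```python
from h import *
s=ctrl.state();print(s['position'],s['force'])
c=shot('wrist');P=c['P'];f=c['frame'];zone(P,.61,-.06,.16,.047,.06,'dow/fence')
```

```text
[ 0.51119458 -0.08803529  0.01832678] [-3.78872086 -0.85822495 -1.41143599]
dow/fence n 7801 mid (0.6018, -0.0369) size 32 22 axis -0.060 z95 0.055
dow/fence n 8179 mid (0.6004, -0.1358) size 34 23 axis -0.023 z95 0.055
dow/fence n 4056 mid (0.5435, -0.083) size 59 14 axis 1.380 z95 0.056
dow/fence n 1444 mid (0.5192, -0.076) size 40 20 axis 1.234 z95 0.060
dow/fence n 620 mid (0.5128, -0.0918) size 28 9 axis -0.185 z95 0.059
dow/fence n 214 mid (0.5241, -0.1178) size 12 3 axis 1.402 z95 0.060
dow/fence n 68 mid (0.5192, -0.1083) size 6 3 axis -1.056 z95 0.060
```

Call:
play_rows([
  [0.01,0,0,0,0,0,-1],
  [0.02,0,0,0,0,0,-1],
  [0.03,0,0,0,0,0,-1],
  [0.035,0,0,0,0,0,-1],
  [0.035,0,0,0,0,0,-1],
])

```text
t: 56.7
position: [0.519, -0.0882, 0.0185]
orientation: [0.0, 1.0, -0.001, 0.0]
force: [-3.3, 0.1, -2.1]
grip_width: 0.0003
```

Call:
play_rows([
  [0.01,0,0,0,0,0,-1],
  [0.02,0,0,0,0,0,-1],
  [0.025,0,0,0,0,0,-1],
  [0.025,0,0,0,0,0,-1],
])

```text
t: 57.1
position: [0.5207, -0.0881, 0.0184]
orientation: [-0.0, 1.0, -0.0, -0.004]
force: [-20.9, -4.7, 12.6]
grip_width: 0.0
```

Call:
play_rows([
  [-0.1,0,0,0,0,0,-1],
  [-0.2,0,-0.1,0,0,0,-1],
  [-0.2,0,-0.5,0,0,0,-1],
  [-0.2,0.2,-0.8,0,0,0,-1],
  [0,0.65,-0.8,0,0,0,-1],
  [0.3,0.65,-0.8,0,0,0,-1],
  [0.6,0.65,-0.8,0,0,0,-1],
  [0.6,0.65,-0.8,0,0,0,-1],
  [0.6,0.65,-0.8,0,0,0,-1],
  [0.6,0.65,-0.8,0,0,0,-1],
  [0.6,0.65,-0.8,0,0,0,-1],
])

```text
t: 58.2
position: [0.6434, -0.2181, 0.1785]
orientation: [0.0, 1.0, -0.001, 0.0]
force: [-0.0, -0.8, 0.3]
grip_width: -0.0002
```

Run:
```python
from h import *
c=shot('wrist');P=c['P'];f=c['frame'];np.savez('w14.npz',P=P,f=f)
fit(P,[0,.624,-.061])
zone(P,.63,-.06,.17,.047,.06,'dow/fence')
zone(P,.73,-.05,.15,.026,.034,'rail')
plan(.64,-.215,.018,0)
```

```text
sled yaw,x,y [ 0.0156  0.623  -0.0574] cost mm 2.26
dow/fence n 9109 mid (0.6535, -0.0821) size 165 128 axis 1.517 z95 0.055
dow/fence n 1625 mid (0.6438, 0.0046) size 110 23 axis -0.092 z95 0.055
dow/fence n 588 mid (0.5524, -0.0836) size 58 14 axis 1.398 z95 0.057
rail n 5614 mid (0.7281, -0.0944) size 211 20 axis -1.570 z95 0.033
rail n 440 mid (0.6867, -0.0846) size 24 18 axis 0.019 z95 0.034
rail n 54 mid (0.6238, 0.0) size 23 1 axis 1.569 z95 0.034
rail n 530 mid (0.6109, -0.0792) size 77 25 axis 1.452 z95 0.033
rail n 69 mid (0.5942, -0.0003) size 25 1 axis 1.564 z95 0.034
rail n 219 mid (0.5935, -0.0762) size 72 2 axis 1.561 z95 0.033
row [-0.0155, -0.0148, 0.8029] [0.0, -0.0, -0.0008]
```

Run:
```python
from h import *
save(np.load('w14.npz')['f'],'w14.png')
```

```text
(no output)
```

View pics/w14.png

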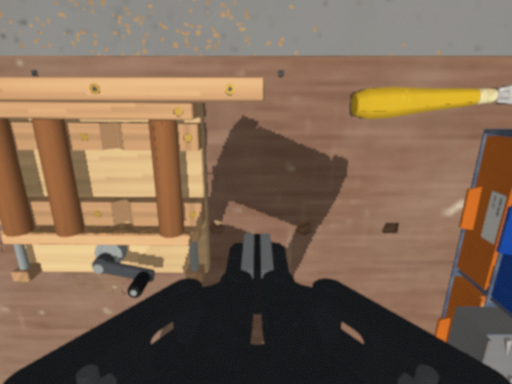

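Call:
play_rows([
  [-0.01,-0.01,0.3,0,0,0,-1],
  [-0.01,-0.01,0.6,0,0,0,-1],
  [-0.01,-0.01,0.8,0,0,0,-1],
  [-0.01,-0.01,0.8,0,0,0,-1],
  [-0.01,-0.05,0.8,0,0,0,-1],
  [-0.01,-0.09,0.8,0,0,0,-1],
  [-0.01,-0.12,0.8,0,0,0,-1],
  [-0.01,-0.14,0.8,0,0,0,-1],
  [-0.01,-0.16,0.8,0,0,0,-1],
  [-0.01,-0.18,0.8,0,0,0,-1],
  [-0.01,-0.18,0.8,0,0,0,-1],
])

```text
t: 59.35
position: [0.6417, -0.1819, 0.0188]
orientation: [0.0, 1.0, -0.0, 0.0]
force: [0.3, -0.2, 0.3]
grip_width: -0.0001
```

Call:
play_rows([
  [0,-0.015,0,0,0,0,-1],
  [0,-0.03,0,0,0,0,-1],
  [0,-0.045,0,0,0,0,-1],
  [0,-0.06,0,0,0,0,-1],
  [0,-0.06,0,0,0,0,-1],
])

```text
t: 59.85
position: [0.6418, -0.1705, 0.0185]
orientation: [0.0, 1.0, -0.001, 0.0]
force: [0.7, -3.1, -1.1]
grip_width: -0.0002
```

Call:
play_rows([
  [0,-0.01,0,0,0,0,-1],
  [0,-0.02,0,0,0,0,-1],
  [0,-0.03,0,0,0,0,-1],
  [0,-0.03,0,0,0,0,-1],
])

```text
t: 60.25
position: [0.6417, -0.1649, 0.0185]
orientation: [0.001, 1.0, -0.001, 0.0]
force: [-0.1, -5.4, -1.5]
grip_width: 0.0007
```

Call:
play_rows([
  [0,-0.01,0,0,0,0,-1],
  [0,-0.02,0,0,0,0,-1],
  [0,-0.03,0,0,0,0,-1],
  [0,-0.03,0,0,0,0,-1],
])

```text
t: 60.65
position: [0.6414, -0.1636, 0.0186]
orientation: [0.004, 1.0, -0.001, 0.0]
force: [-3.0, -34.1, -6.5]
grip_width: -0.0001
```

Call:
play_rows([
  [0,0.02,0,0,0,0,-1],
  [0,0.1,0,0,0,0,-1],
  [0,0.2,-0.2,0,0,0,-1],
  [0,0.2,-0.6,0,0,0,-1],
  [0,0.2,-1,0,0,0,-1],
  [0,0.2,-1,0,0,0,-1],
  [-0.5,-0.5,-1,0,0,0,-1],
  [-0.5,-0.5,-1,0,0,0,-1],
  [-0.5,-0.5,-1,0,0,0,-1],
  [-0.5,-0.5,-1,0,0,0,-1],
  [-0.5,-0.5,-1,0,0,0,-1],
])

```text
t: 61.75
position: [0.5406, -0.0562, 0.2192]
orientation: [-0.0, 1.0, 0.001, -0.0]
force: [0.4, -0.5, 0.6]
grip_width: -0.0
```

Run:
```python
from h import *
c=shot('wrist');P=c['P'];f=c['frame'];np.savez('w15.npz',P=P,f=f);save(f,'w15.png')
v=fit(P,[0,.624,-.049])
for y in (.026,-.024,-.124): zone(P,.648,y,.062,.0475,.06,'dow')
zone(P,.535,-.09,.05,.062,.09,'knob')
X,Y,Z=P[...,0],P[...,1],P[...,2]
rail=(Z>.028)&(Z<.035)
a=rail&(X>.71)&(X<.74)&(Y<.03)&(Y>-.2);print('fence face',[np.percentile(X[a&(abs(Y-y)<.02)],1).round(4) for y in(0,-.08,-.15)])
e=(Z>.048)&(Z<.056)&(X>.69)&(X<.725);print('endfence outer',[np.percentile(X[e&(abs(Y-y)<.02)],99).round(4) for y in(0,-.08,-.12)])
b=rail&(X>.61)&(X<.7)&(Y>.045);print('stop face',[np.percentile(Y[b&(abs(X-x)<.012)],1).round(4) for x in(.625,.65,.68)])
s=(Z>.012)&(Z<.039)&(Y<.0545)&(Y>.0);print('sled left',[np.percentile(Y[s&(abs(X-x)<.01)],99).round(4) for x in(.55,.57,.59)])
```

```text
sled yaw,x,y [ 0.0012  0.6229 -0.0484] cost mm 0.57
dow n 2841 mid (0.6467, 0.0259) size 107 22 axis -0.003 z95 0.056
dow n 1839 mid (0.6485, -0.0238) size 94 22 axis 0.007 z95 0.056
dow n 2857 mid (0.6466, -0.0239) size 107 22 axis -0.003 z95 0.056
dow n 1980 mid (0.648, 0.0259) size 95 22 axis -0.008 z95 0.056
dow n 2875 mid (0.6467, -0.1236) size 108 23 axis -0.003 z95 0.056
knob n 185 mid (0.547, -0.0921) size 13 13 axis 0.695 z95 0.076Traceback (most recent call last):
  File "<stdin>", line 8, in <module>
    return _quantile_unchecked(
        a, q, axis, out, overwrite_input, method, keepdims, weights)
    return _ureduce(a,
                    func=_quantile_ureduce_func,
    ...<5 lines>...
                    overwrite_input=overwrite_input,
                    method=method)
    r = func(a, **kwargs)
    result = _quantile(arr,
                       quantiles=q,
    ...<2 lines>...
                       out=out,
                       weights=wgt)
    slices_having_nans = np.isnan(arr[-1, ...])
                                  ~~~^^^^^^^^^
IndexError: index -1 is out of bounds for axis 0 with size 0
```

View pics/w15.png

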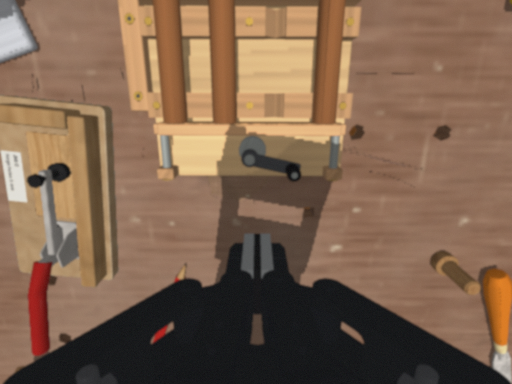

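Run:
```python
from h import *
plan(.495,-.05,.0185,0)
```

```text
row [-0.2341, -0.0376, 1.0029] [-0.0001, -0.0004, 0.0002]
```

Call:
play_rows([
  [-0.234,-0.037,0,0,0,0,-1],
  [-0.234,-0.037,0.3,0,0,0,-1],
  [-0.234,-0.037,0.7,0,0,0,-1],
  [-0.234,-0.037,1,0,0,0,-1],
  [-0.234,-0.037,1,0,0,0,-1],
  [-0.234,-0.037,1,0,0,0,-1],
  [-0.19,-0.037,1,0,0,0,-1],
  [-0.16,-0.037,1,0,0,0,-1],
  [-0.14,-0.037,1,0,0,0,-1],
  [-0.125,-0.037,1,0,0,0,-1],
  [-0.115,-0.037,1,0,0,0,-1],
  [-0.108,-0.037,1,0,0,0,-1],
  [-0.1,-0.037,1,0,0,0,-1],
  [-0.1,-0.037,1,0,0,0,-1],
])

```text
t: 63.2
position: [0.5198, -0.0506, 0.0183]
orientation: [-0.0, 1.0, -0.001, -0.002]
force: [-10.6, -1.0, 7.2]
grip_width: -0.0002
```

Call:
play_rows([
  [-0.02,0,0,0,0,0,-1],
  [-0.15,0,0,0,0,0,-1],
  [-0.3,0,-0.2,0,0,0,-1],
  [-0.3,0,-0.7,0,0,0,-1],
  [-0.3,0,-1,0,0,0,-1],
  [0,0,-1,0,0,0,-1],
  [0,0,-1,0,0,0,-1],
  [0,0,-1,0,0,0,-1],
  [0,0,-1,0,0,0,-1],
])

```text
t: 64.1
position: [0.5214, -0.0506, 0.2181]
orientation: [0.0, 1.0, -0.001, -0.0]
force: [-0.4, 0.0, -0.0]
grip_width: 0.0001
```

Run:
```python
from h import *
c=shot('wrist');P=c['P']
v=fit(P,[0,.624,-.049])
for y in (.026,-.024,-.124): zone(P,.648,y,.062,.0475,.06,'dow')
zone(P,.547,-.092,.03,.062,.09,'knob');zone(P,.411,-.301,.04,.045,.09,'dog')
zone(P,.66,.065,.045,.026,.034,'stop')
print(ctrl.state()['force'],ctrl.state()['t'])
```

```text
sled yaw,x,y [-4.000e-04  6.183e-01 -4.820e-02] cost mm 1.79
dow n 2425 mid (0.6373, 0.0258) size 87 22 axis -0.002 z95 0.055
dow n 1820 mid (0.6413, -0.0235) size 79 22 axis -0.038 z95 0.056
dow n 1908 mid (0.6415, 0.0258) size 79 22 axis 0.031 z95 0.055
dow n 2439 mid (0.6372, -0.0237) size 87 22 axis -0.002 z95 0.056
dow n 2447 mid (0.6368, -0.1233) size 88 23 axis 0.000 z95 0.056
knob n 194 mid (0.5464, -0.0921) size 13 13 axis 0.686 z95 0.075
dog n 407 mid (0.4116, -0.3006) size 18 17 axis -0.686 z95 0.066
stop n 1693 mid (0.6504, 0.0592) size 70 32 axis -0.008 z95 0.033
[-1.15712313  0.23983309 -0.58105778] 64.15
```

```bash
python3 -c "
from h import *
ctrl.close_job()"
```

```text
the job is handed in; nothing more can be done
```

The job is handed in at about 64 s. All three dowels are seated and locked, and the loaded sled sits square in the corner. No verdict was reported.

- **Bench dog:** I moved it to about (0.41, -0.30), where it stands upright with its top measured at 66 mm.
- **Lever release:** My first swing dragged the whole sled round by about 0.5 rad and left the lever locked. I swung it again slowly while pressing down. The sled stayed put and the cam reached about 0.07 rad.
- **Dowels:** Only three were present. I lowered them into grooves 1, 2 and 4, let each settle under light contact and then let go. Their tops measured 55–56 mm.
- **Locking:** I swung the lever back to about 2.75–2.79 rad. The dowel middles measured about 24 mm along the sled's x axis, which is against the end fence.
- **Docking:** I pushed the sled round to square, then against the fence and the side stop. Contact forces were about 21 N and 34 N, and a second push on the fence met 11 N.

**Last checks:** The last full view of the sled, taken before the second fence push, gave a heading of 0.001 rad and its origin at (0.623, -0.048). That puts it within about 2 mm of both rails. My final look cut off the far side of the sled, so its x reading (0.618) and the dowel lengths are unreliable. I relied on the fence contact for x instead. Its y, heading, lever and bench dog readings agreed with the earlier ones.

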